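Restock the clicking spice carousel

ROBOT

A 6-joint arm with a two-finger parallel gripper is mounted at the origin on the work surface. World frame = base frame: x ahead of the robot, y to its left, z up, the work surface at z = 0. Lengths are in mm, angles in rad, forces in N, time in s.
With the tool pointing down it reaches from about 400 to 925 mm from the base axis. Payload 12.5 kg.
Tool frame: the origin (TCP) lies between the finger pads; the fingertips stand 11 mm ahead of it and the grasp point (between the pads) lies 8 mm behind it; y points along the fingers, x is the direction in which the jaws open and shut, and the axes are right-handed (so a half turn about y gives the same grasp; the last joint's range is limited). The gripper opens to 95 mm and grips with 3 to 60 N. Pads are 20 mm wide; open, the fingers measure 119 mm over their backs; the gripper's body (75 mm by 180 mm) begins 59 mm behind the grasp point.
Start: joints at [-0.106, 0.491, 1.559, -0, 1.092, -0.106], TCP at [625.016, 0.021, 225.661] pointing down, gripper open.
Joint ranges: [-3.1, 3.1], [-0.84, 2.19], [0.05, 2.79], [-1.13, 4.28], [0.06, 2.93], [-2.69, 2.69]. Speed limits (rad/s): [2.22, 2.22, 2.79, 3.14, 3.14, 3.14].

INTERFACE

Orientations are given as [roll, pitch, yaw] about the fixed x, y, z axes, in that order (R = Rz(yaw) Ry(pitch) Rx(roll)).
In Python, from cell import env gives the robot as it stands.
- The arm moves only by the tool jog_arm, never from a script. Its argument "series" is a list of rows, each an object of numbers: "dx", "dy", "dz": the shift along the world's x, y, z in m; "rx", "ry", "rz": the turn, a rotation vector about the world's x, y, z in degrees; "gripper": the opening, from 0 (shut) to 1 (fully open). A call has 1 to 12 rows; each row shifts and turns the commanded pose from where the row before left it; what a row does not reach is not made up. A row lasts 1/10 s, in which the tool goes at most 50 mm and 8.59 degrees, less where a joint would pass 70% of its speed; a pose out of reach is approached as far as the arm can. A call is refused whole if a number of a shift passes 0.05 or a number of a turn 8.59, either way. A call with a gripper value outside its range is refused whole. The fingers move at their own pace and stop on an object; the grip force is fixed at half the most. Time passes only in rows, so rows that do not move let the fingers close. It gives the time, the measured TCP pose, the force and the opening at its end, in the units of the state.
- env.state(): the state, without advancing time (a new reading comes with each control period).
- env.read_camera(name): name is "scene" or "side" or "wrist"; returns the picture (480x640x3 uint8, red, green, blue); there is no depth.
- env.camera_info(name): a dict with "camera_matrix" (3x3 intrinsics, pixels), "k1" (the pictures are not rectified: a ray, as slopes to the right and down, at radius r is drawn at 1 + k1 r^2 times it, then the intrinsics apply), "R" (3x3) and "t" (3): a world point X has camera coordinates R X + t; the wrist camera has in their place "mount" (4x4, takes a point from camera to tool coordinates, whose origin is the TCP and whose axes are the tool frame's). Camera axes: x right, y down, z forward; pixel columns grow to the right and rows downward; lengths in mm; the calibration is good to about 2 mm. A picture is of the moment at which its call begins: read the wrist's pose just before it. camera_info takes no time and is no camera call.
- env.job_done(): hands the job in, once; it reports no verdict.
The state is a dict: "t": time; "joints": joint angles; "qvel": joint speeds; "tau": joint torques, N m; "eef_pos": TCP position; "tcp_rot": TCP orientation; "ft_force": force on the tool from outside, world axes, zero at the start; "moment": the same for the moment, N m; "opening": opening from 0.0 (shut) to 1.0 (fully open).
Only numpy, scipy, OpenCV 4.12 (cv2) and the standard library are available. Lean on these libraries where they do the work, as an engineer would, in place of code of your own. Each camera call takes 0.05 s, during which the arm holds its last target.

TASK

Restock the spice carousel: first take the emptied, lidless tin off its loading sill and put it in the steel washing-up tray, then load every full spice tin that is out on the worktop, upright and one to a bay: stand it on the sill, slide it in through the gate under the clear cover, and turn the black knob to click the next empty bay round. When all are in, turn the knob until the orange shutter clicks into place and closes the gate, and leave the other things on the worktop alone.

Things in the scene. Friction and masses are not known exactly. Their poses are not given: they have to be found in the camera images.
- housing: fixed drum of the spice carousel: clear round wall (inside radius 100 mm, outside 104) under a flat clear cover, its top 64 mm above the worktop, underside 60. Origin on the drum's vertical axis, on the worktop; z up; its -x axis points out through the loading gate, the only opening, 62 mm wide between two round posts at radius 102. At the gate the cover's edge is set back to radius 89 mm
- gate (a point): middle of the gate, at radius 96 mm from the drum's axis, 32 mm above the worktop. Fingertips standing upright outside can push a tin in here until it meets the hub; they come no nearer the axis than the cover's edge
- sill (a point): middle of the white loading sill, at radius 134 mm from the axis, on its top surface, 12 mm above the worktop and level with the turntable. The sill runs straight out from the gate, radius 100 to 167 mm, between two lips 62 mm apart that rise 6 mm above it. Axes as housing
- carousel (a joint): angle of the turntable (rad, positive counter-clockwise from above, endless both ways; may start at any click). Five clicks, every 1.257 rad: at 0 and every full turn the orange shutter closes the gate, at the four others an open bay faces it. A sprung detent (at most about 0.3 Nm) pulls it to the nearest click within 0.05 rad when let go; past half way it goes to the next
- knob_grip (a point): where to grip the black bar knob of the turntable: on the axis, 92 mm above the worktop. The frame turns with the turntable, the bar lies along its x: 64 mm long, 14 mm wide, 70 to 99 mm above the worktop, on a round flange of 48 mm diameter just over the cover. An orange mark on the bar's -x end points to the shutter
- shutter (a point): middle of the orange shutter on the turntable's rim, radius 96 mm, 32 mm above the worktop. The turntable's other four sectors are bays: wedges of 72 degrees between radial dividers, hub radius 43 mm, floor 11.5 mm above the worktop, one tin each. A tin against the hub has its centre 68 mm from the axis; one further out than 75 mm catches on a gate post
- empty_tin: an emptied steel tin without lid, open and hollow: 50 mm diameter, 34 mm tall, 40 g; starts on the loading sill. Origin at the centre of its underside, z along its axis
- tray: shallow rectangular steel washing-up tray, 140 mm (its x) by 190 mm (its y), walls 4 mm thick and 18 mm high, inner floor 4 to 5 mm above the worktop. Origin at the centre of its underside. Fixed
- tin_red: filled spice tin, a plain steel cylinder with white label band and red lid: 50 mm diameter, 36 mm tall, about 90 g; absent in some runs. Origin at the centre of its underside, z along its axis (up when it stands)
- tin_yellow: filled spice tin, a plain steel cylinder with white label band and yellow lid: 50 mm diameter, 36 mm tall, about 90 g; absent in some runs. Origin at the centre of its underside, z along its axis (up when it stands)
- tin_green: filled spice tin, a plain steel cylinder with white label band and green lid: 50 mm diameter, 36 mm tall, about 90 g; absent in some runs. Origin at the centre of its underside, z along its axis (up when it stands)
- tin_blue: filled spice tin, a plain steel cylinder with white label band and blue lid: 50 mm diameter, 36 mm tall, about 90 g; absent in some runs. Origin at the centre of its underside, z along its axis (up when it stands)
- pepper_mill: dark wooden pepper mill, 126 mm tall, 54 mm diameter; origin at the centre of its underside. To be left alone
- salt_mill: steel salt mill, 126 mm tall, 54 mm diameter; origin at the centre of its underside. To be left alone
- mug: white mug, 80 mm diameter, 90 mm tall; origin at the centre of its underside. To be left alone
- ramekin: small white bowl, 80 mm diameter, 42 mm tall; origin at the centre of its underside. To be left alone
- honey_jar: amber honey jar, 68 mm diameter, 85 mm tall; origin at the centre of its underside. To be left alone
- oil_bottle: green oil bottle, 62 mm diameter, 210 mm tall; origin at the centre of its underside. To be left alone
- spoon: wooden spoon lying on the worktop, 200 mm long. To be left alone

How it is judged (in metres and radians):
On the way, in this order (a step that is already met when the one before it is completed fails the run):
1. the emptied tin lies in the washing-up tray (x of empty_tin in the frame of tray between -0.068 and 0.068 m and y of empty_tin in the frame of tray between -0.093 and 0.093 m and height (world z) of empty_tin below 0.045 m and linear speed of empty_tin below 0.02 m/s), for 0.2 s.
2. every full tin stands in the carousel, wholly inside the drum (horizontal distance between each of tin_red, tin_yellow, tin_green, tin_blue and housing below 0.078 m and z of each of tin_red, tin_yellow, tin_green, tin_blue in the frame of housing below 0.02 m and angle between each of tin_red, tin_yellow, tin_green, tin_blue's own z axis and vertical below 0.2 rad), for 0.2 s.
At the end, for the whole second after the job is handed in: Every full tin present stands upright (within 0.2 rad) on the turntable, its centre within 78 mm of the drum's axis; the emptied tin is in the washing-up tray; the orange shutter stands in the gate, clicked, within 9 mm; all at rest (all of step 1 and all of step 2 and horizontal distance between shutter and gate below 0.009 m and linear speed of each of tin_red, tin_yellow, tin_green, tin_blue below 0.02 m/s and velocity of joint carousel between -0.05 and 0.05 rad/s); the robot touches nothing.
It fails at once if a bystander is pushed more than 4 cm (distance of any of pepper_mill, salt_mill, mug, ramekin, honey_jar, oil_bottle, spoon from where it was at the start of the episode above 0.04 m).
It fails at once if a bystander is knocked over (angle between any of pepper_mill, salt_mill, mug, ramekin, honey_jar, oil_bottle's own z axis and vertical above 0.6 rad).
Of tin_red, tin_yellow, tin_green, tin_blue only 3 to 4 are there at a start; the rules pass over those that are not, and their reading is None.
At some moment in a run one of tin_red, tin_yellow, tin_green, tin_blue, empty_tin may be knocked a few centimetres aside while the robot is not near it.
Once in a run the grip may slacken for a moment while it holds something.
It also fails if it takes over 210 s, if anything falls off the work surface, if the arm or the gripper's body presses on something with over 40 N, if the wrist force passes 120 N, or if a joint passes its speed limit or range.

## Working session

There is one attempt and no reset: what is moved stays moved. The work goes in short steps, Python scripts to look and compute and a tool call to move; the robot and the scene stay as the last step left them, time stands still between calls to the robot, and variables do not carry over. Pictures are saved under pics/ and viewed, and the job is handed in when it is done.

Besides the shell and the picture viewer there is one more tool, called after "Call:" in YAML: its name, and indented under it one key for each argument. jog_arm: Moves the arm, as the interface text tells. Its arguments: {"type":"object","properties":{"series":{"type":"array"}},"required":["series"]}

```bash
ls; mkdir -p pics
python3 - <<'E'
from cell import env
import cv2
print(env.state())
for n in ["scene","side","wrist"]:
    print(n,env.camera_info(n))
    cv2.imwrite(f"pics/{n}0.png",env.read_camera(n)[:,:,::-1])
E
```

```text
pics
{'t': 0.0, 'joints': array([-1.05645426e-01,  4.91574671e-01,  1.55948514e+00, -2.84560946e-05,
        1.09169515e+00, -1.05587379e-01]), 'qvel': array([ 1.01350347e-03,  9.92854195e-05, -1.92480981e-04, -9.90235950e-04,
       -5.38703020e-04, -7.24924085e-04]), 'tau': array([-9.52334158e-04, -6.12640929e+01, -2.58175153e+01,  6.92750537e-02,
        4.83079045e-02, -1.38641695e-05]), 'eef_pos': array([6.24751803e+02, 1.40267489e-02, 2.25040064e+02]), 'tcp_rot': array([-1.57069893e+00,  1.15849129e-03, -4.48578815e-05]), 'ft_force': array([-0.15677071,  0.11146806, -0.33423151]), 'moment': array([-0.00911341, -0.00540374, -0.01139004]), 'opening': 1.000954820777817}
scene {'camera_matrix': array([[596.35034136,   0.        , 326.62646733],
       [  0.        , 596.35034136, 238.24997266],
       [  0.        ,   0.        ,   1.        ]]), 'k1': -0.19247830714783465, 'R': array([[ 0.43563431,  0.90007934, -0.0089406 ],
       [ 0.71821109, -0.35356386, -0.59930412],
       [-0.54258232,  0.2546562 , -0.80047151]]), 't': array([-233.84129107, -368.33617446, 1895.7723608 ])}
s
[... 271 characters left out ...]
416063,  0.65203826, -0.7479507 ],
       [ 0.16872202, -0.72893326, -0.66346754]]), 't': array([ 570.58736941,  162.3839013 , 1286.28567589])}
wrist {'camera_matrix': array([[353.81486541,   0.        , 321.46134441],
       [  0.        , 353.81486541, 242.70685733],
       [  0.        ,   0.        ,   1.        ]]), 'k1': -0.0460478524460507, 'mount': array([[ 9.99999880e-01, -3.29883722e-04, -3.62560707e-04,
         5.44442108e-01],
       [ 2.65754598e-04, -2.56643634e-01,  9.66506065e-01,
        -1.58301214e+02],
       [-4.11883516e-04, -9.66506046e-01, -2.56643516e-01,
         7.19259937e+01],
       [ 0.00000000e+00,  0.00000000e+00,  0.00000000e+00,
         1.00000000e+00]])}
```

View pics/scene0.png

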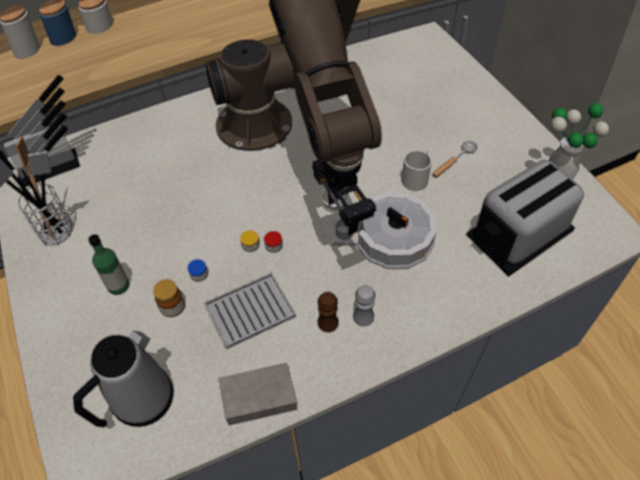

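View pics/side0.png

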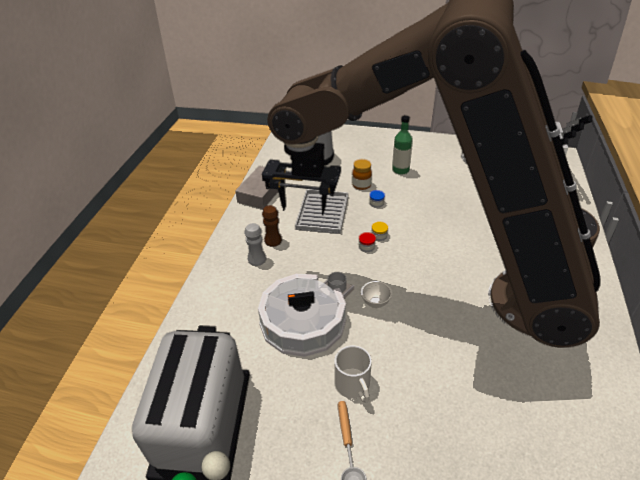

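View pics/wrist0.png

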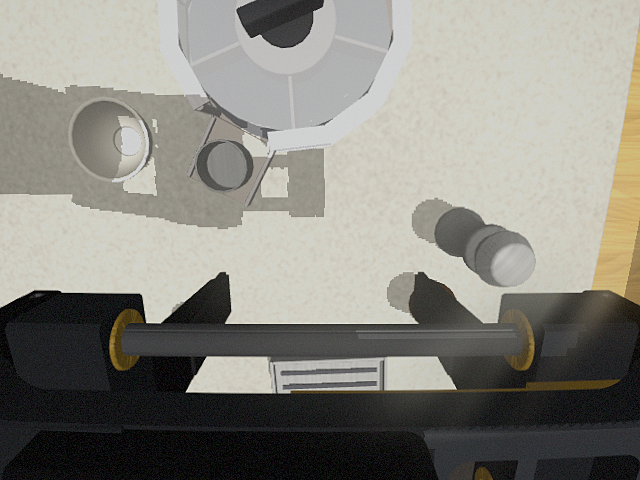

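```bash
cat > h.py <<'E'
import numpy as np, cv2
from scipy.spatial.transform import Rotation as Rn
from cell import env
def cam(name,st=None):
    c=env.camera_info(name);K=c['camera_matrix'];d=np.array([c['k1'],0,0,0.])
    if name=='wrist':
        M=c['mount'];Rt=Rn.from_euler('xyz',st['tcp_rot']).as_matrix()
        Rwc=Rt@M[:3,:3]; twc=Rt@M[:3,3]+st['eef_pos']
        R=Rwc.T;t=-R@twc
    else: R,t=c['R'],c['t']
    return K,d,np.array(R),np.array(t)
def ray(C,uv,z):
    K,d,R,t=C
    p=cv2.undistortPoints(np.array(uv,float).reshape(-1,1,2),K,d).reshape(-1,2)
    v=np.c_[p,np.ones(len(p))]@R; o=-R.T@t
    return o+v*((z-o[2])/v[:,2])[:,None]
def proj(C,X):
    K,d,R,t=C
    return cv2.projectPoints(np.array(X,float).reshape(-1,1,3),cv2.Rodrigues(R)[0],t,K,d)[0].reshape(-1,2)
def snap(name,fn):
    st=env.state();im=env.read_camera(name)[:,:,::-1].copy()
    cv2.imwrite(f'pics/{fn}.png',im);np.save(f'pics/{fn}.npy',{'st':st},allow_pickle=True);return cam(name,st),im
def load(name,fn):
    im=cv2.imread(f'pics/{fn}.png');st=np.load(f'pics/{fn}.npy',allow_pickle=True).item()['st'];return cam(name,st),im
def crop(im,x0,y0,w,h,s,fn):
    c=cv2.resize(im[y0:y0+h,x0:x0+w],None,fx=s,fy=s,interpolation=cv2.INTER_CUBIC)
    for i in range(0,w,20): cv2.putText(c,str(x0+i),(i*s,8),0,.3,(0,0,255)); cv2.line(c,(i*s,10),(i*s,14),(0,0,255))
    for i in range(0,h,20): cv2.putText(c,str(y0+i),(0,i*s+4),0,.3,(0,0,255))
    cv2.imwrite(f'pics/{fn}.png',c)
def circ(c,r,z,n=60):
    a=np.linspace(0,2*np.pi,n); return np.c_[c[0]+r*np.cos(a),c[1]+r*np.sin(a),np.full(n,z)]
def draw(im,C,X,col=(0,0,255)):
    cv2.polylines(im,[np.round(proj(C,X)*8).astype(int).reshape(-1,1,2)],False,col,1,cv2.LINE_AA,3)
E
python3 - <<'E'
from h import *
C,im=snap('wrist','w1'); 
print(env.state()['eef_pos'])
crop(im,60,0,360,220,2,'w1a')
im=cv2.imread('pics/scene0.png');crop(im,150,210,160,150,5,'s0a')
im=cv2.imread('pics/side0.png');crop(im,240,140,170,150,4,'d0a')
for n,f,ps in [('scene','',dict(yel=(250,237),red=(273,238),blue=(197,266))),('side','',dict(yel=(380,229),red=(368,239),blue=(377,196)))]:
    C=cam(n)
    for k,v in ps.items(): print(n,k,ray(C,v,36))
E
```

```text
[6.24864282e+02 3.55866069e-02 2.25276754e+02]
scene yel [[ 448.33108502 -182.70629754   36.        ]]
scene red [[ 478.48015173 -128.97346252   36.        ]]
scene blue [[ 474.6917709 -340.8909536   36.       ]]
side yel [[ 445.20640553 -170.67010108   36.        ]]
side red [[ 473.58830683 -120.17001418   36.        ]]
side blue [[ 474.42341395 -330.15591452   36.        ]]
```

View pics/w1a.png

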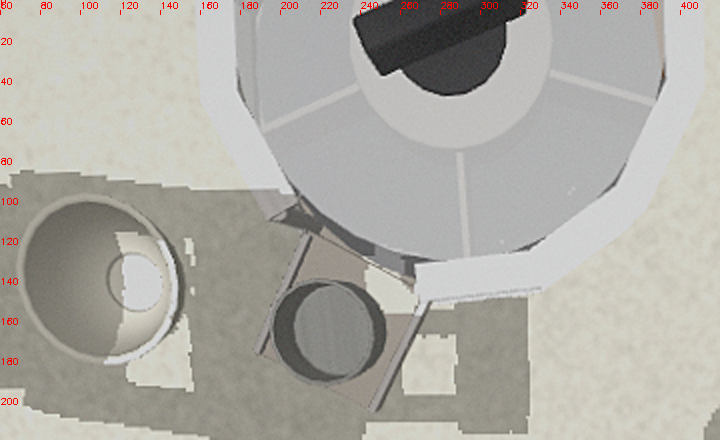

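View pics/s0a.png

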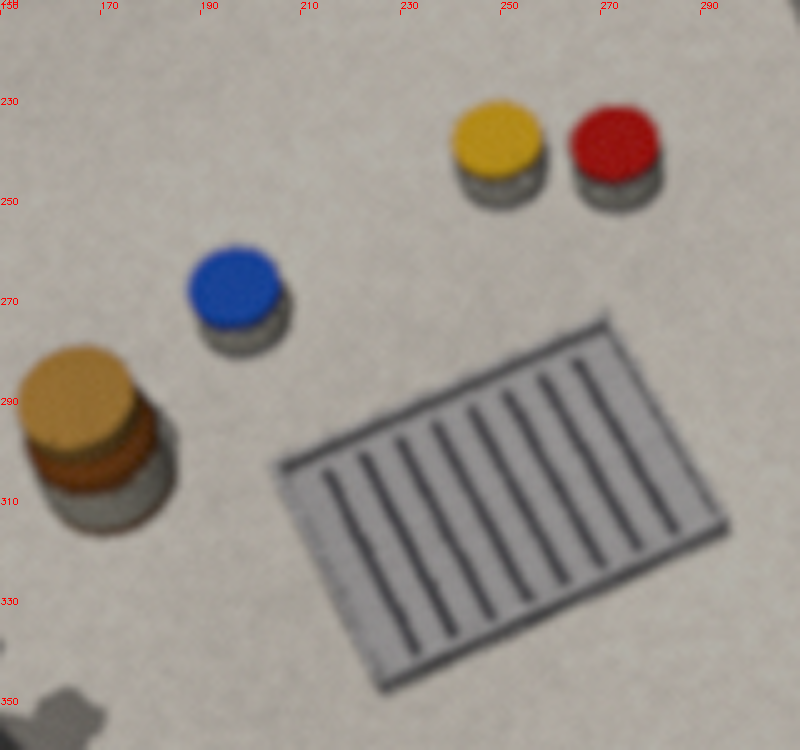

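View pics/d0a.png

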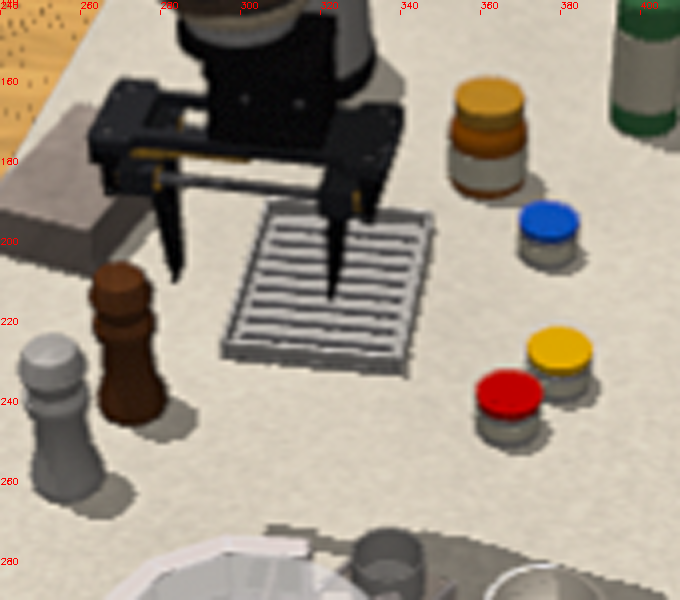

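Run:
```python
from h import *
C,im=load('wrist','w1')
L=ray(C,[(190,176),(247.5,205),(213.5,118),(274,151)],18);print(L)
a=(L[2]-L[0]);b=(L[3]-L[1]);print(np.degrees(np.arctan2(a[1],a[0])),np.degrees(np.arctan2(b[1],b[0])),np.linalg.norm(L[0]-L[1]),np.linalg.norm(L[2]-L[3]))
print('empty top',ray(C,[(60+329/2,331/2)],46))
print('ramekin',ray(C,[(109,140)],42), ray(C,[(70,140),(150,140)],42))
print('flange',ray(C,[(60+448/2,46/2)],66))
Cs=cam('scene');Cd=cam('side')
print('tray',ray(Cs,[(205.5,303.5),(271,275),(296,317),(226,348)],18))
print('side tray corners',ray(Cd,[(306,190),(346,193),(342,232),(295,229)],18))
```

```text
[[490.2039501   45.77189167  18.        ]
 [548.01758242  15.59928326  18.        ]
 [518.58736921 102.27956841  18.        ]
 [577.47889209  70.18800297  18.        ]]
63.32993488008223 61.64444420447876 65.21351378190771 67.06772725715356
empty top [[534.17384647  57.32198545  46.        ]]
ramekin [[424.03908417  81.90984472  42.        ]] [[385.41724287  82.63381061  42.        ]
 [463.82294604  81.3028339   42.        ]]
flange [[594.85553934 171.89015905  66.        ]]
tray [[ 579.35688812 -357.04497397   18.        ]
 [ 572.62935128 -175.69022303   18.        ]
 [ 712.99296119 -168.25799934   18.        ]
 [ 717.60368279 -353.44206502   18.        ]]
side tray corners [[ 710.85248858 -344.27935623   18.        ]
 [ 578.17619936 -351.93700612   18.        ]
 [ 556.03928857 -157.13484908   18.        ]
 [ 697.08664218 -144.44174891   18.        ]]
```

Call:
jog_arm:
  series:
    - {"dx":-0.02,"dy":0.04,"dz":0.02}
    - {"dx":-0.02,"dy":0.04,"dz":0.02}
    - {"dy":0.02,"dz":0.02}
    - {}
    - {}

```text
$.series[0]: bad value
```

Run:
```python
from h import *
C,im=snap('wrist','w2'); print(env.state()['eef_pos'])
```

```text
[6.24910101e+02 3.49683149e-02 2.25378621e+02]
```

View pics/w2.png

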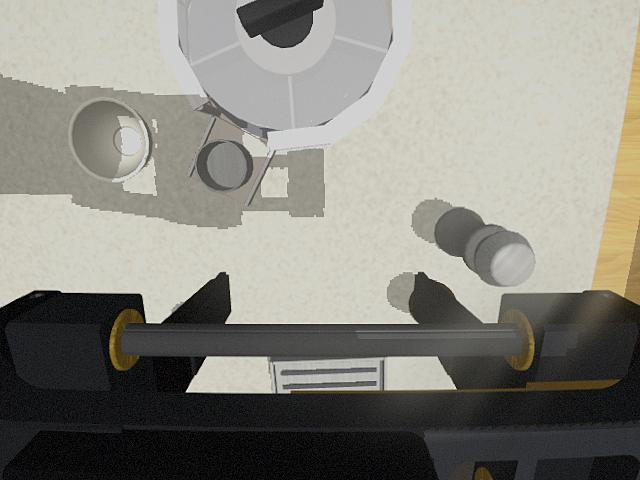

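Move was refused; perhaps every row needs all the numbers. Picture unchanged.

Call:
jog_arm:
  series:
    - {"dx":-0.02,"dy":0.04,"dz":0.02,"rx":0,"ry":0,"rz":0,"gripper":1}
    - {"dx":-0.02,"dy":0.04,"dz":0.02,"rx":0,"ry":0,"rz":0,"gripper":1}
    - {"dx":0,"dy":0.02,"dz":0.02,"rx":0,"ry":0,"rz":0,"gripper":1}
    - {"dx":0,"dy":0,"dz":0,"rx":0,"ry":0,"rz":0,"gripper":1}

```text
t: 0.65
eef_pos: [585.3, 102.3, 288.4]
tcp_rot: [-1.57, -0.005, 0.003]
ft_force: [0.4, -0.9, -0.0]
opening: 1.003
```

Run:
```python
from h import *
C,im=snap('wrist','w2'); print(env.state()['eef_pos'])
```

```text
[585.12825701 100.95552045 286.61907967]
```

View pics/w2.png

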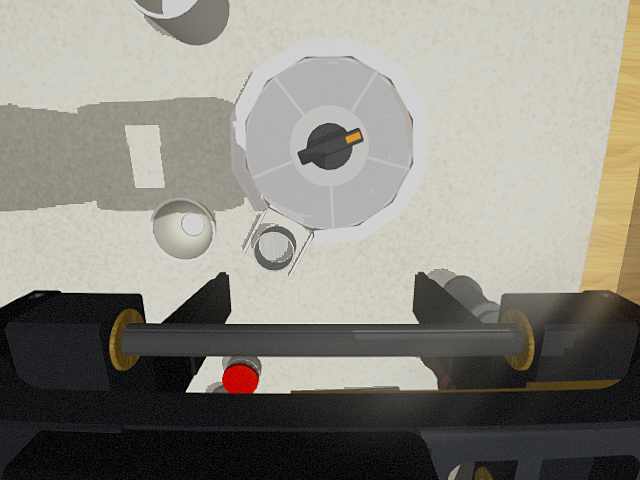

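Run:
```python
from h import *
C,im=load('wrist','w2')
crop(im,220,30,220,260,3,'w2a')
```

```text
(no output)
```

View pics/w2a.png

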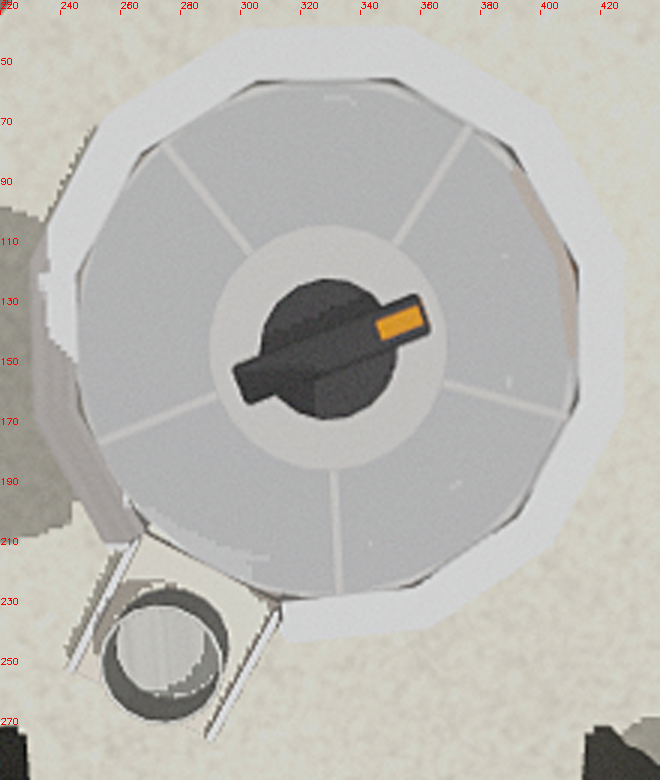

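Run:
```python
from h import *
C,im=load('wrist','w2')
f=lambda x,y:(220+x/3,30+y/3)
L=ray(C,[f(68,668),f(210,738),f(135,542),f(280,608)],18);print(L)
a=(L[2]-L[0]);b=(L[3]-L[1]);A=[np.degrees(np.arctan2(v[1],v[0])) for v in(a,b)];print(A,np.linalg.norm(L[0]-L[1]))
th=np.radians(np.mean(A));m=(L[0]+L[1])/2;print('axis from sill',m[:2]+167*np.array([np.cos(th),np.sin(th)]))
print('flange',ray(C,[f(328,349)],70),'cover', ray(C,[f(330,345)],64))
k=ray(C,[f(417,294),f(428,335),f(246,405),f(235,368)],99);print(k)
d=(k[0]+k[1]-k[2]-k[3])/2;print('bar',k.mean(0),np.degrees(np.arctan2(d[1],d[0])),np.linalg.norm(d))
print('mark',ray(C,[f(400,322)],99))
print('empty',ray(C,[f(162,662)],46))
# test overlay
best=(596,178);g=np.radians(62.5)
for c,col in [((596,178),(0,0,255))]:
    for z,r in [(64,104),(60,100),(64,24+15),(0,104),(11.5,43)]: draw(im,C,circ(c,r,z),col)
    u=np.array([-np.cos(g),-np.sin(g)]);v=np.array([-u[1],u[0]])
    for s in(-31,31): draw(im,C,[[*(np.array(c)+r*u+s*v),18] for r in(100,167)],(0,200,0))
crop(im,220,30,220,260,3,'w2b')
```

```text
[[487.40150673  47.4462757   18.        ]
 [546.66199417  16.25570016  18.        ]
 [517.74726782 101.12187306  18.        ]
 [576.87553678  73.5083705   18.        ]]
[np.float64(60.518140981778785), np.float64(62.17836496893317)] 66.96758451243616
axis from sill [597.10568168 178.40188536]
flange [[594.63295618 177.14792028  70.        ]] cover [[595.47535661 178.55276282  64.        ]]
[[621.69314129 193.80487658  99.        ]
 [625.51063587 181.35312127  99.        ]
 [567.69986173 159.42137857  99.        ]
 [564.31920954 170.98830627  99.        ]]
bar [594.80571211 176.39192067  99.        ] 21.23073983482501 61.785775043298095
mark [[616.54634024 185.28236599  99.        ]]
empty [[530.94721043  58.23867689  46.        ]]
```

View pics/w2b.png

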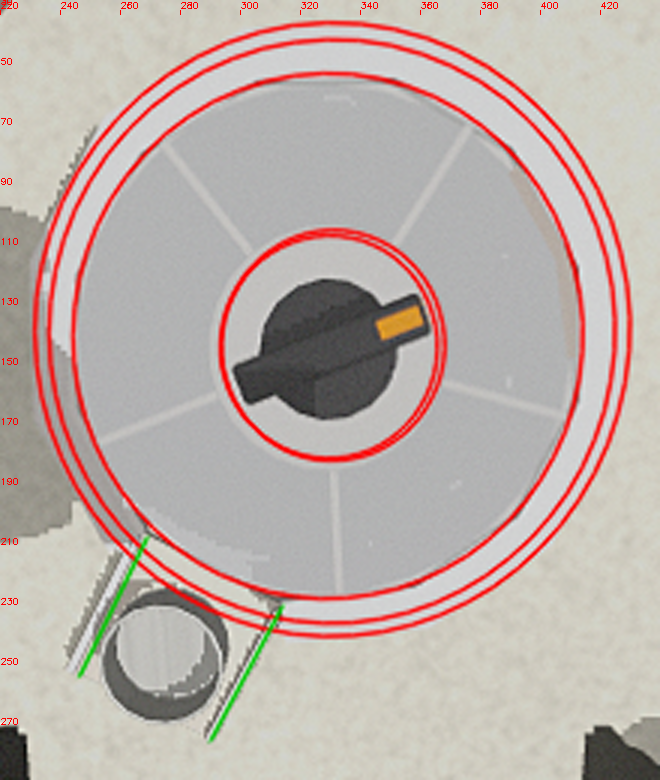

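Run:
```python
from h import *
C,im=load('wrist','w2')
f=lambda x,y:(220+x/3,30+y/3)
P=[((396,243),(468,125)),((445,383),(568,414)),((333,470),(338.5,592)),((215,395),(98,441)),((250,250),(165,145))]
for p,q in P:
    a,b=ray(C,[f(*p),f(*q)],50); d=b-a; print(np.degrees(np.arctan2(d[1],d[0]))%72)
for p,q in [((68,668),(135,540)),((80,668),(144,540)),((204,735),(275,605)),((215,738),(284,612)),((210,530),(275,600))]:
    a,b=ray(C,[f(*p),f(*q)],18); d=b-a; print(np.degrees(np.arctan2(d[1],d[0])),a)
```

```text
58.37444874657324
58.655262306851604
57.11310657757019
56.88619980794172
57.955212797354164
60.86663822522176 [487.40150673  47.4462757   18.        ]
61.99561496230779 [492.47706349  47.45486242  18.        ]
61.77193984207359 [544.11971974  17.61601709  18.        ]
61.847921470952194 [548.80609508  16.25910048  18.        ]
-47.936756871524494 [548.49229963 106.07845601  18.        ]
```

Call:
jog_arm:
  series:
    - {"dx":-0.014,"dy":-0.011,"dz":-0.03,"rx":0,"ry":0,"rz":-7.1,"gripper":0.74}
    - {"dx":-0.014,"dy":-0.011,"dz":-0.03,"rx":0,"ry":0,"rz":-7.1,"gripper":0.74}
    - {"dx":-0.014,"dy":-0.011,"dz":-0.03,"rx":0,"ry":0,"rz":-7.1,"gripper":0.74}
    - {"dx":-0.012,"dy":-0.009,"dz":-0.03,"rx":0,"ry":0,"rz":-7.1,"gripper":0.74}
    - {"dx":0,"dy":0,"dz":-0.03,"rx":0,"ry":0,"rz":0,"gripper":0.74}
    - {"dx":0,"dy":0,"dz":-0.02,"rx":0,"ry":0,"rz":0,"gripper":0.74}
    - {"dx":0,"dy":0,"dz":0,"rx":0,"ry":0,"rz":0,"gripper":0.74}
    - {"dx":0,"dy":0,"dz":0,"rx":0,"ry":0,"rz":0,"gripper":0.74}

```text
t: 1.5
eef_pos: [531.0, 57.3, 115.3]
tcp_rot: [-1.571, 0.001, -0.496]
ft_force: [-0.1, 0.2, 1.2]
opening: 0.738
```

Run:
```python
from h import *
C,im=snap('wrist','w3'); print(env.state()['eef_pos'],env.state()['opening'])
```

```text
[531.34346964  57.48032522 116.02100245] 0.7398240439344856
```

View pics/w3.png

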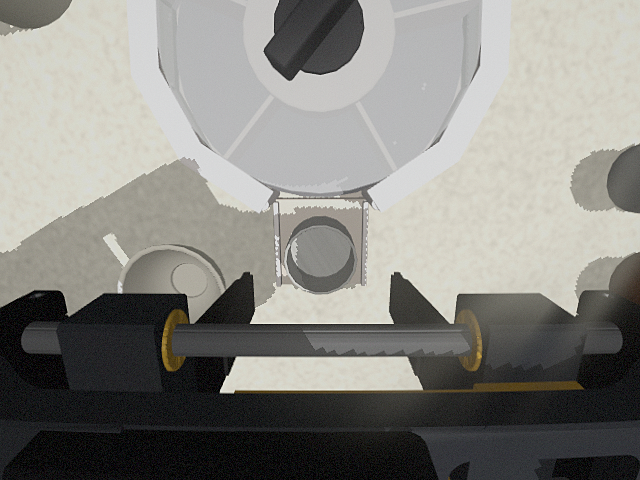

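Run:
```python
from h import *
C,im=load('wrist','w3')
print(ray(C,[(320.5,259)],46)); print(ray(C,[(276,285),(366,285),(276,203),(368,203)],18))
crop(im,240,180,160,120,5,'w3a')
```

```text
[[530.90908841  57.70527436  46.        ]]
[[486.24785534  47.83752003  18.        ]
 [547.45002055  14.69845551  18.        ]
 [518.48446907 102.85143609  18.        ]
 [577.27532786  70.99000234  18.        ]]
```

View pics/w3a.png

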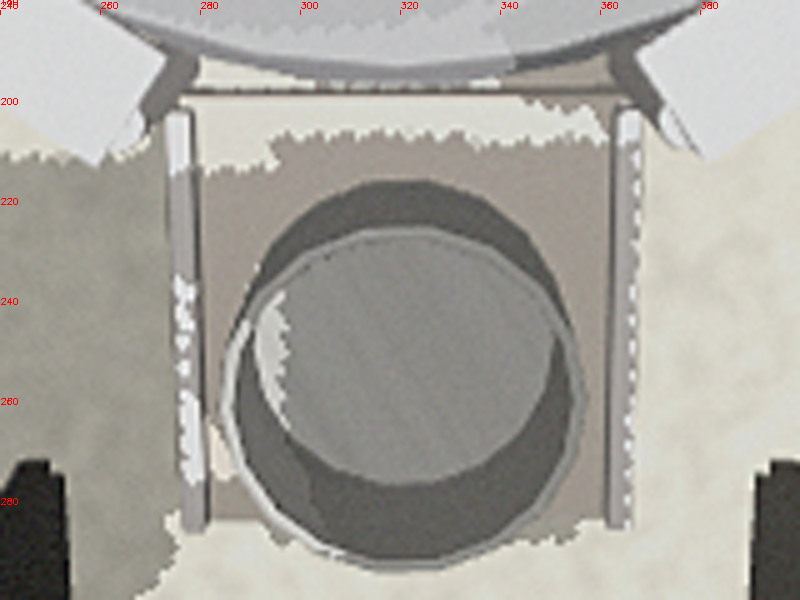

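Call:
jog_arm:
  series:
    - {"dx":0,"dy":0,"dz":-0.03,"rx":0,"ry":0,"rz":0,"gripper":0.74}
    - {"dx":0,"dy":0,"dz":-0.03,"rx":0,"ry":0,"rz":0,"gripper":0.74}
    - {"dx":0,"dy":0,"dz":-0.022,"rx":0,"ry":0,"rz":0,"gripper":0.74}
    - {"dx":0,"dy":0,"dz":0,"rx":0,"ry":0,"rz":0,"gripper":0.74}
    - {"dx":0,"dy":0,"dz":0,"rx":0,"ry":0,"rz":0,"gripper":0.4}
    - {"dx":0,"dy":0,"dz":0,"rx":0,"ry":0,"rz":0,"gripper":0.4}
    - {"dx":0,"dy":0,"dz":0,"rx":0,"ry":0,"rz":0,"gripper":0.4}
    - {"dx":0,"dy":0,"dz":0,"rx":0,"ry":0,"rz":0,"gripper":0.4}

```text
t: 2.35
eef_pos: [531.6, 58.0, 34.9]
tcp_rot: [-1.57, -0.002, -0.496]
ft_force: [-1.2, -0.8, 7.8]
opening: 0.524
```

Run:
```python
from h import *
Cs=cam('scene');Cd=cam('side')
print('pepper',ray(Cs,[(328,325)],5),ray(Cd,[(273,240)],10),'salt',ray(Cs,[(364,320)],5),ray(Cd,[(257,260)],10))
print('honey',ray(Cs,[(170,305)],5),'oil',ray(Cs,[(118,287)],5))
```

```text
pepper [[ 760.85962579 -104.67056847    5.        ]] [[751.53924691 -92.60985817  10.        ]] salt [[787.42006098 -19.17513104   5.        ]] [[772.40761996  -1.71303993  10.        ]]
honey [[ 535.7548572  -441.03050932    5.        ]] oil [[ 423.02690586 -552.21856731    5.        ]]
```

Call:
jog_arm:
  series:
    - {"dx":0,"dy":0,"dz":0.02,"rx":0,"ry":0,"rz":0,"gripper":0.4}
    - {"dx":0,"dy":0,"dz":0.03,"rx":0,"ry":0,"rz":0,"gripper":0.4}
    - {"dx":0,"dy":0,"dz":0.03,"rx":0,"ry":0,"rz":0,"gripper":0.4}
    - {"dx":0,"dy":0,"dz":0.02,"rx":0,"ry":0,"rz":0,"gripper":0.4}

```text
t: 2.75
eef_pos: [531.4, 58.0, 136.2]
tcp_rot: [-1.57, -0.002, -0.496]
ft_force: [0.4, -0.8, 0.4]
opening: 0.527
```

Call:
jog_arm:
  series:
    - {"dx":0.009,"dy":-0.03,"dz":0,"rx":0,"ry":0,"rz":2.84,"gripper":0.4}
    - {"dx":0.009,"dy":-0.03,"dz":0,"rx":0,"ry":0,"rz":2.84,"gripper":0.4}
    - {"dx":0.009,"dy":-0.03,"dz":0,"rx":0,"ry":0,"rz":2.84,"gripper":0.4}
    - {"dx":0.009,"dy":-0.03,"dz":0,"rx":0,"ry":0,"rz":2.84,"gripper":0.4}
    - {"dx":0.009,"dy":-0.03,"dz":0,"rx":0,"ry":0,"rz":2.84,"gripper":0.4}
    - {"dx":0.009,"dy":-0.03,"dz":0,"rx":0,"ry":0,"rz":2.84,"gripper":0.4}
    - {"dx":0.009,"dy":-0.03,"dz":0,"rx":0,"ry":0,"rz":2.84,"gripper":0.4}
    - {"dx":0.009,"dy":-0.03,"dz":0,"rx":0,"ry":0,"rz":2.84,"gripper":0.4}
    - {"dx":0.009,"dy":-0.03,"dz":0,"rx":0,"ry":0,"rz":2.84,"gripper":0.4}
    - {"dx":0.009,"dy":-0.03,"dz":0,"rx":0,"ry":0,"rz":2.84,"gripper":0.4}
    - {"dx":0,"dy":0,"dz":0,"rx":0,"ry":0,"rz":0,"gripper":0.4}

```text
t: 3.85
eef_pos: [621.6, -245.3, 134.0]
tcp_rot: [-1.572, -0.002, -0.001]
ft_force: [0.1, 0.2, -1.3]
opening: 0.525
```

Run:
```python
from h import *
C,im=snap('wrist','w4'); print(env.state()['eef_pos'],env.state()['opening'])
C,im=snap('side','d4')
crop(im,180,120,240,150,3,'d4a')
```

```text
[ 620.9334856  -243.41502899  133.7659663 ] 0.5266587893399506
```

View pics/w4.png

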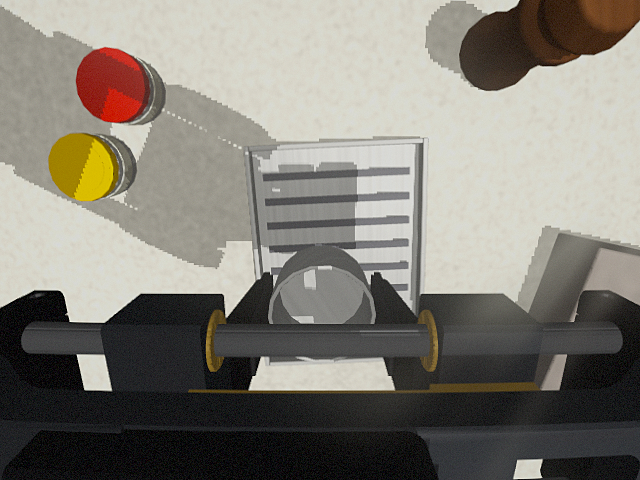

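View pics/d4a.png

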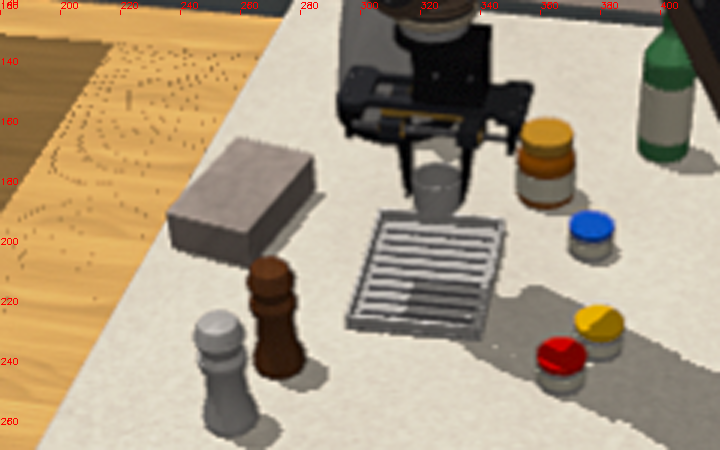

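Run:
```python
from h import *
C,im=load('wrist','w4')
print(ray(C,[(246,150),(427,139),(270,363),(384,363),(256,260)],18))
print('red',ray(C,[(112,85.5)],36),'yel',ray(C,[(83,167)],36))
C,im=load('side','d4'); print(ray(C,[(180+560/3,120+354/3),(180+600/3,120+323/3),(180+592/3,120+226/3)],36))
```

```text
[[ 565.45756217 -174.01163453   18.        ]
 [ 701.45609293 -166.06245184   18.        ]
 [ 576.29327235 -356.88903188   18.        ]
 [ 677.6025243  -357.19982875   18.        ]
 [ 568.87726274 -260.86039533   18.        ]]
red [[ 478.6829531  -129.71504278   36.        ]] yel [[ 449.38414328 -184.4497712    36.        ]]
[[ 477.96755899 -123.75393808   36.        ]
 [ 445.95173493 -176.69981649   36.        ]
 [ 473.82848286 -333.89134396   36.        ]]
```

Call:
jog_arm:
  series:
    - {"dx":0.015,"dy":-0.015,"dz":-0.03,"rx":0,"ry":0,"rz":0,"gripper":0.4}
    - {"dx":0,"dy":0,"dz":-0.03,"rx":0,"ry":0,"rz":0,"gripper":0.4}
    - {"dx":0,"dy":0,"dz":-0.025,"rx":0,"ry":0,"rz":0,"gripper":0.4}
    - {"dx":0,"dy":0,"dz":-0.015,"rx":0,"ry":0,"rz":0,"gripper":0.4}
    - {"dx":0,"dy":0,"dz":-0.005,"rx":0,"ry":0,"rz":0,"gripper":0.4}
    - {"dx":0,"dy":0,"dz":0,"rx":0,"ry":0,"rz":0,"gripper":0.4}
    - {"dx":0,"dy":0,"dz":0,"rx":0,"ry":0,"rz":0,"gripper":0.4}
    - {"dx":0,"dy":0,"dz":0,"rx":0,"ry":0,"rz":0,"gripper":0.7}
    - {"dx":0,"dy":0,"dz":0,"rx":0,"ry":0,"rz":0,"gripper":0.7}
    - {"dx":0,"dy":0,"dz":0,"rx":0,"ry":0,"rz":0,"gripper":0.7}

```text
t: 4.95
eef_pos: [636.2, -257.1, 29.3]
tcp_rot: [-1.571, -0.001, -0.0]
ft_force: [0.3, -0.1, -0.5]
opening: 0.686
```

Call:
jog_arm:
  series:
    - {"dx":0,"dy":0,"dz":0.03,"rx":0,"ry":0,"rz":0,"gripper":0.7}
    - {"dx":0,"dy":0,"dz":0.04,"rx":0,"ry":0,"rz":0,"gripper":0.72}
    - {"dx":-0.02,"dy":0.01,"dz":0.04,"rx":0,"ry":0,"rz":-5,"gripper":0.72}
    - {"dx":-0.03,"dy":0.015,"dz":0.03,"rx":0,"ry":0,"rz":-6,"gripper":0.72}
    - {"dx":-0.03,"dy":0.015,"dz":0.02,"rx":0,"ry":0,"rz":-6,"gripper":0.72}
    - {"dx":-0.03,"dy":0.015,"dz":0,"rx":0,"ry":0,"rz":-6,"gripper":0.72}
    - {"dx":-0.03,"dy":0.015,"dz":0,"rx":0,"ry":0,"rz":-5.4,"gripper":0.72}
    - {"dx":0,"dy":0,"dz":0,"rx":0,"ry":0,"rz":0,"gripper":0.72}
    - {"dx":0,"dy":0,"dz":0,"rx":0,"ry":0,"rz":0,"gripper":0.72}

```text
t: 5.85
eef_pos: [496.2, -187.1, 189.4]
tcp_rot: [-1.571, -0.002, -0.495]
ft_force: [0.6, 0.5, -0.1]
opening: 0.725
```

Run:
```python
from h import *
C,im=snap('wrist','w5'); print(env.state()['eef_pos'],env.state()['opening'])
C,im=snap('side','d5')
C,im=snap('scene','s5')
```

```text
[ 496.69040257 -187.37928142  189.16502514] 0.7206814995390407
```

View pics/w5.png

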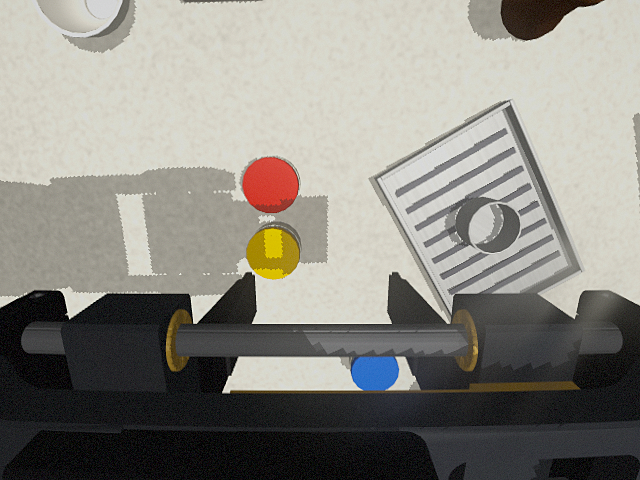

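View pics/d5.png

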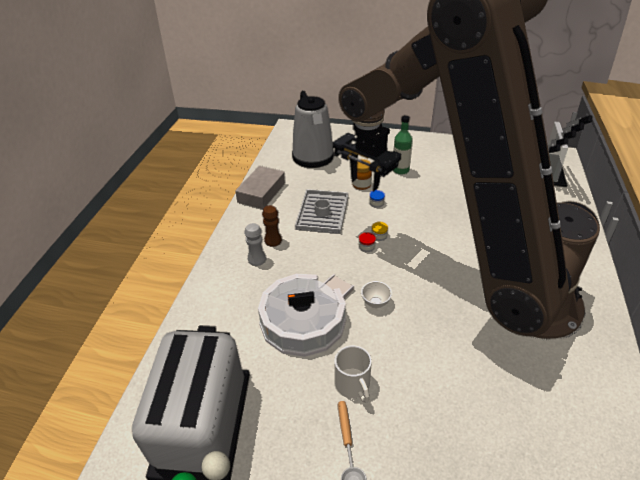

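View pics/s5.png

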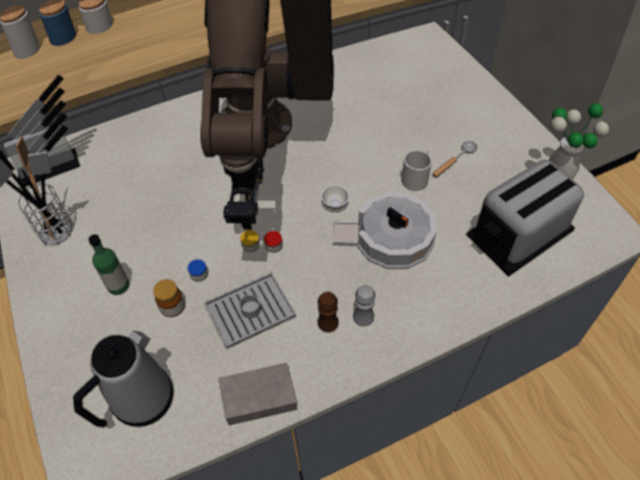

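Run:
```python
from h import *
C,im=load('wrist','w5')
hsv=cv2.cvtColor(im,cv2.COLOR_BGR2HSV)
for n,(a,b) in dict(red=(0,6),yel=(22,30),blue=(105,120)).items():
    m=((hsv[...,0]>=a)&(hsv[...,0]<=b)&(hsv[...,1]>170)).astype(np.uint8);m[300:]=m[300:]*(n=='blue')
    k,l,s,c=cv2.connectedComponentsWithStats(m);i=1+np.argmax(s[1:,4]);x,y,w,h,_=s[i]
    print(n,s[i],ray(C,[(x+w/2-.5,y+h/2-.5)],36))
```

```text
red [ 243  158   56   55 2375] [[ 477.34268675 -129.56081978   36.        ]]
yel [ 247  227   52   53 2102] [[ 447.49074563 -183.97668552   36.        ]]
blue [ 351  357   48   33 1347] [[ 473.99655891 -343.3491837    36.        ]]
```

Call:
jog_arm:
  series:
    - {"dx":-0.0065,"dy":0.02,"dz":-0.03,"rx":0,"ry":0,"rz":0,"gripper":0.72}
    - {"dx":-0.0065,"dy":0.02,"dz":-0.03,"rx":0,"ry":0,"rz":0,"gripper":0.72}
    - {"dx":-0.006,"dy":0.018,"dz":-0.03,"rx":0,"ry":0,"rz":0,"gripper":0.72}
    - {"dx":0,"dy":0,"dz":-0.03,"rx":0,"ry":0,"rz":0,"gripper":0.72}
    - {"dx":0,"dy":0,"dz":-0.03,"rx":0,"ry":0,"rz":0,"gripper":0.72}
    - {"dx":0,"dy":0,"dz":-0.016,"rx":0,"ry":0,"rz":0,"gripper":0.72}
    - {"dx":0,"dy":0,"dz":0,"rx":0,"ry":0,"rz":0,"gripper":0.72}
    - {"dx":0,"dy":0,"dz":0,"rx":0,"ry":0,"rz":0,"gripper":0.4}
    - {"dx":0,"dy":0,"dz":0,"rx":0,"ry":0,"rz":0,"gripper":0.4}
    - {"dx":0,"dy":0,"dz":0,"rx":0,"ry":0,"rz":0,"gripper":0.4}
    - {"dx":0,"dy":0,"dz":0,"rx":0,"ry":0,"rz":0,"gripper":0.4}

```text
t: 7.1
eef_pos: [477.5, -129.2, 23.5]
tcp_rot: [-1.571, -0.002, -0.496]
ft_force: [1.3, -0.7, 5.1]
opening: 0.516
```

Call:
jog_arm:
  series:
    - {"dx":0,"dy":0,"dz":0.03,"rx":0,"ry":0,"rz":0,"gripper":0.4}
    - {"dx":0,"dy":0,"dz":0.03,"rx":0,"ry":0,"rz":0,"gripper":0.4}
    - {"dx":0.009,"dy":0.031,"dz":0.01,"rx":0,"ry":0,"rz":0,"gripper":0.4}
    - {"dx":0.009,"dy":0.031,"dz":0,"rx":0,"ry":0,"rz":0,"gripper":0.4}
    - {"dx":0.009,"dy":0.031,"dz":0,"rx":0,"ry":0,"rz":0,"gripper":0.4}
    - {"dx":0.009,"dy":0.031,"dz":0,"rx":0,"ry":0,"rz":0,"gripper":0.4}
    - {"dx":0.009,"dy":0.031,"dz":0,"rx":0,"ry":0,"rz":0,"gripper":0.4}
    - {"dx":0.009,"dy":0.031,"dz":0,"rx":0,"ry":0,"rz":0,"gripper":0.4}
    - {"dx":0,"dy":0,"dz":0,"rx":0,"ry":0,"rz":0,"gripper":0.4}
    - {"dx":0,"dy":0,"dz":0,"rx":0,"ry":0,"rz":0,"gripper":0.4}

```text
t: 8.1
eef_pos: [530.9, 57.5, 92.8]
tcp_rot: [-1.571, -0.0, -0.494]
ft_force: [-0.8, -1.0, -2.0]
opening: 0.525
```

Run:
```python
from h import *
C,im=snap('wrist','w6'); print(env.state()['eef_pos'],env.state()['opening'])
```

```text
[530.77279489  56.86598639  92.81020281] 0.5179332963810976
```

View pics/w6.png

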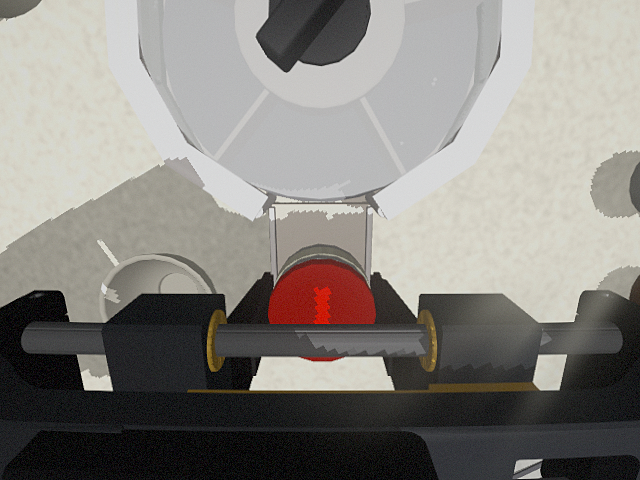

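Call:
jog_arm:
  series:
    - {"dx":0,"dy":0,"dz":-0.03,"rx":0,"ry":0,"rz":0,"gripper":0.4}
    - {"dx":0,"dy":0,"dz":-0.018,"rx":0,"ry":0,"rz":0,"gripper":0.4}
    - {"dx":0,"dy":0,"dz":-0.008,"rx":0,"ry":0,"rz":0,"gripper":0.4}
    - {"dx":0,"dy":0,"dz":0,"rx":0,"ry":0,"rz":0,"gripper":0.4}
    - {"dx":0,"dy":0,"dz":0,"rx":0,"ry":0,"rz":0,"gripper":0.72}
    - {"dx":0,"dy":0,"dz":0,"rx":0,"ry":0,"rz":0,"gripper":0.72}
    - {"dx":0,"dy":0,"dz":0,"rx":0,"ry":0,"rz":0,"gripper":0.72}
    - {"dx":0,"dy":0,"dz":0.03,"rx":0,"ry":0,"rz":0,"gripper":0.72}
    - {"dx":0,"dy":0,"dz":0.03,"rx":0,"ry":0,"rz":0,"gripper":0.72}
    - {"dx":-0.012,"dy":-0.022,"dz":0,"rx":0,"ry":0,"rz":0,"gripper":0.17}
    - {"dx":-0.012,"dy":-0.022,"dz":0,"rx":0,"ry":0,"rz":0,"gripper":0.17}
    - {"dx":0,"dy":0,"dz":0,"rx":0,"ry":0,"rz":0,"gripper":0.17}

```text
t: 9.35
eef_pos: [506.1, 11.6, 97.3]
tcp_rot: [-1.571, -0.0, -0.497]
ft_force: [-0.5, -0.0, 0.1]
opening: 0.52
```

Run:
```python
from h import *
C,im=snap('wrist','w7'); print(env.state()['eef_pos'],env.state()['opening'])
```

```text
[506.86755046  12.32043012  97.24155064] 0.48022487404225095
```

View pics/w7.png

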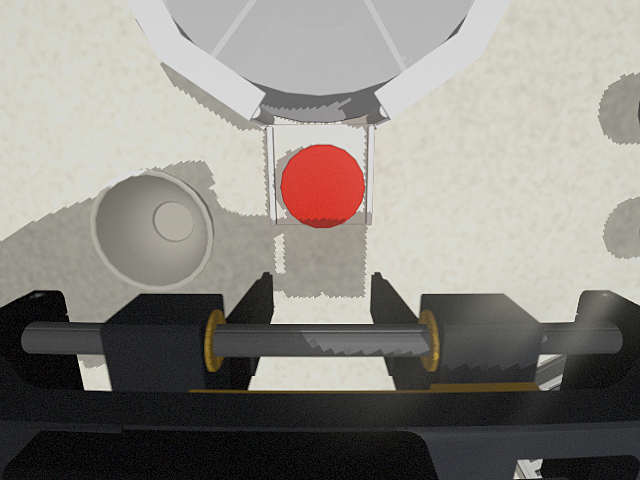

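Call:
jog_arm:
  series:
    - {"dx":0,"dy":0,"dz":0,"rx":0,"ry":0,"rz":0,"gripper":0.17}
    - {"dx":0,"dy":0,"dz":-0.02,"rx":0,"ry":0,"rz":0,"gripper":0.17}
    - {"dx":0,"dy":0,"dz":-0.02,"rx":0,"ry":0,"rz":0,"gripper":0.17}
    - {"dx":0,"dy":0,"dz":-0.022,"rx":0,"ry":0,"rz":0,"gripper":0.17}
    - {"dx":0,"dy":0,"dz":0,"rx":0,"ry":0,"rz":0,"gripper":0.17}
    - {"dx":0.0071,"dy":0.0132,"dz":0,"rx":0,"ry":0,"rz":0,"gripper":0.17}
    - {"dx":0.0071,"dy":0.0132,"dz":0,"rx":0,"ry":0,"rz":0,"gripper":0.17}
    - {"dx":0.0047,"dy":0.0088,"dz":0,"rx":0,"ry":0,"rz":0,"gripper":0.17}
    - {"dx":0.0047,"dy":0.0088,"dz":0,"rx":0,"ry":0,"rz":0,"gripper":0.17}
    - {"dx":0.0047,"dy":0.0088,"dz":0,"rx":0,"ry":0,"rz":0,"gripper":0.17}
    - {"dx":0,"dy":0,"dz":0,"rx":0,"ry":0,"rz":0,"gripper":0.17}

```text
t: 10.5
eef_pos: [536.0, 67.0, 34.9]
tcp_rot: [-1.57, -0.001, -0.494]
ft_force: [-0.0, -0.4, 0.9]
opening: 0.166
```

```bash
cat > pol.py <<'E'
from h import *
A=np.array([596,178.]);u=np.array([-np.cos(np.radians(61.7)),-np.sin(np.radians(61.7))])
def rep():
    s=env.state();d=s['eef_pos'][:2]-A;print('t',round(s['t'],2),'pos',s['eef_pos'].round(1),'along',round(d@u,1),'lat',round(d@[-u[1],u[0]],1),'F',s['ft_force'].round(1),'Fin',round(-(s['ft_force'][:2]@u),1),'op',round(s['opening'],3))
E
python3 - <<'E'
from pol import *
C,im=snap('wrist','w8'); rep()
E
```

```text
t 10.55 pos [535.5  66.4  34.8] along 126.9 lat -0.4 F [-0.3 -0.7  0.1] Fin -0.7 op 0.168
```

View pics/w8.png

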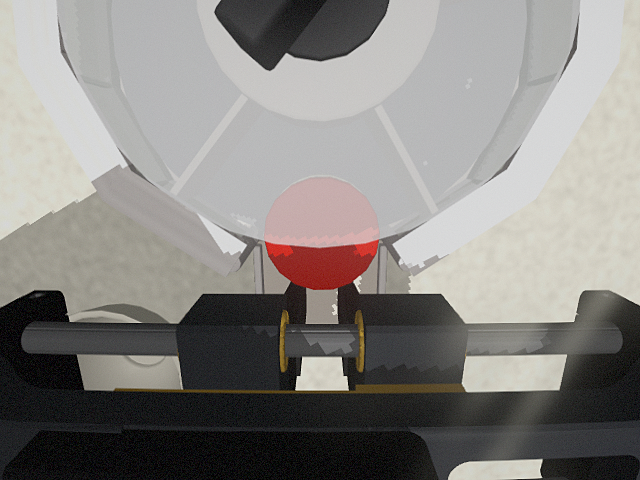

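Call:
jog_arm:
  series:
    - {"dx":0.0047,"dy":0.0088,"dz":0,"rx":0,"ry":0,"rz":0,"gripper":0.17}
    - {"dx":0.0033,"dy":0.0062,"dz":0,"rx":0,"ry":0,"rz":0,"gripper":0.17}
    - {"dx":0.0014,"dy":0.0026,"dz":0,"rx":0,"ry":0,"rz":0,"gripper":0.17}
    - {"dx":0,"dy":0,"dz":0,"rx":0,"ry":0,"rz":0,"gripper":0.17}
    - {"dx":0,"dy":0,"dz":0,"rx":0,"ry":0,"rz":0,"gripper":0.17}

```text
t: 11.05
eef_pos: [544.7, 83.4, 34.6]
tcp_rot: [-1.571, -0.0, -0.496]
ft_force: [-0.4, -0.5, -0.2]
opening: 0.176
```

Run:
```python
from pol import *
C,im=snap('wrist','w9'); rep()
crop(im,200,120,240,200,3,'w9a')
```

```text
t 11.1 pos [544.6  83.3  34.6] along 107.7 lat -0.3 F [ 0.1 -0.1 -0.4] Fin -0.1 op 0.171
```

View pics/w9a.png

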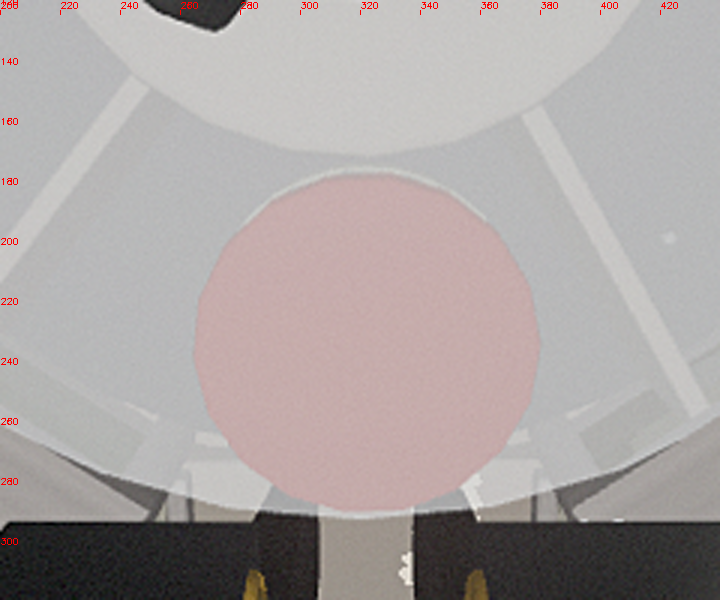

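Call:
jog_arm:
  series:
    - {"dx":0.0014,"dy":0.0026,"dz":0,"rx":0,"ry":0,"rz":0,"gripper":0.17}
    - {"dx":0.0009,"dy":0.0018,"dz":0,"rx":0,"ry":0,"rz":0,"gripper":0.17}
    - {"dx":0,"dy":0,"dz":0,"rx":0,"ry":0,"rz":0,"gripper":0.17}

```text
t: 11.4
eef_pos: [546.2, 87.1, 34.6]
tcp_rot: [-1.573, 0.001, -0.495]
ft_force: [-4.3, -9.4, 2.9]
opening: 0.165
```

Run:
```python
from pol import *
C,im=load('wrist','w9')
p=ray(C,[(322,233.5)],48)[0];print(p,np.linalg.norm(p[:2]-A))
rep()
```

```text
[563.24385807 116.26312402  48.        ] 69.88853046429911
t 11.4 pos [546.2  87.1  34.6] along 103.7 lat -0.8 F [-4.3 -9.4  2.9] Fin -10.3 op 0.165
```

Call:
jog_arm:
  series:
    - {"dx":-0.0095,"dy":-0.0176,"dz":0,"rx":0,"ry":0,"rz":0,"gripper":0.17}
    - {"dx":-0.0095,"dy":-0.0176,"dz":0,"rx":0,"ry":0,"rz":0,"gripper":0.17}
    - {"dx":0,"dy":0,"dz":0.035,"rx":0,"ry":0,"rz":0,"gripper":0.17}
    - {"dx":0,"dy":0,"dz":0.035,"rx":0,"ry":0,"rz":0,"gripper":0.4}
    - {"dx":0,"dy":0,"dz":0.035,"rx":0,"ry":0,"rz":0,"gripper":0.4}
    - {"dx":0.0138,"dy":0.025,"dz":0,"rx":0,"ry":0,"rz":-8,"gripper":0.4}
    - {"dx":0.0138,"dy":0.025,"dz":0,"rx":0,"ry":0,"rz":-8,"gripper":0.4}
    - {"dx":0.0138,"dy":0.025,"dz":0,"rx":0,"ry":0,"rz":-8,"gripper":0.4}
    - {"dx":0.0138,"dy":0.025,"dz":0,"rx":0,"ry":0,"rz":-8,"gripper":0.4}
    - {"dx":0.0138,"dy":0.025,"dz":0,"rx":0,"ry":0,"rz":-8,"gripper":0.4}
    - {"dx":0,"dy":0,"dz":0,"rx":0,"ry":0,"rz":0,"gripper":0.4}

```text
t: 12.5
eef_pos: [598.1, 180.1, 139.5]
tcp_rot: [-1.57, 0.0, -1.196]
ft_force: [-0.6, -0.2, 0.2]
opening: 0.4
```

Run:
```python
from pol import *
C,im=snap('wrist','w10'); rep()
```

```text
t 12.55 pos [597.1 178.7 139.3] along -1.2 lat 0.6 F [-1.1 -0.6 -0. ] Fin -1.0 op 0.402
```

View pics/w10.png

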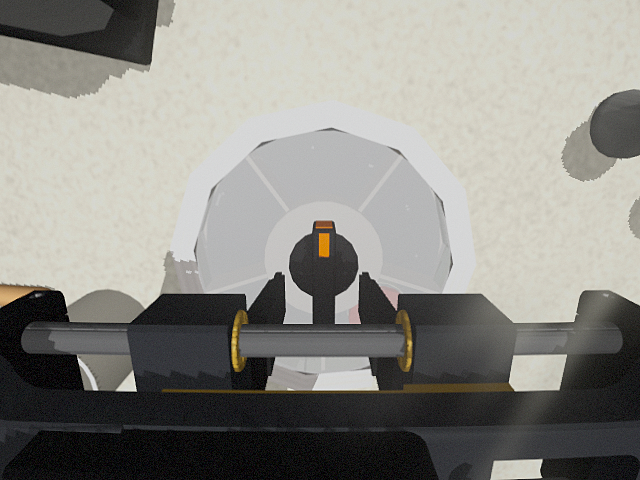

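Call:
jog_arm:
  series:
    - {"dx":0,"dy":0,"dz":-0.03,"rx":0,"ry":0,"rz":0,"gripper":0.4}
    - {"dx":0,"dy":0,"dz":-0.025,"rx":0,"ry":0,"rz":0,"gripper":0.4}
    - {"dx":0,"dy":0,"dz":0,"rx":0,"ry":0,"rz":0,"gripper":0.4}
    - {"dx":0,"dy":0,"dz":0,"rx":0,"ry":0,"rz":0,"gripper":0.05}
    - {"dx":0,"dy":0,"dz":0,"rx":0,"ry":0,"rz":0,"gripper":0.05}
    - {"dx":0,"dy":0,"dz":0,"rx":0,"ry":0,"rz":0,"gripper":0.05}
    - {"dx":0,"dy":0,"dz":0,"rx":0,"ry":0,"rz":0,"gripper":0.05}

```text
t: 13.25
eef_pos: [596.8, 178.5, 85.5]
tcp_rot: [-1.57, 0.001, -1.194]
ft_force: [-1.4, 0.6, 2.4]
opening: 0.145
```

Run:
```python
from pol import *
rep();s=env.state();print(s['tcp_rot'],s['moment'],s['joints'])
```

```text
t 13.25 pos [596.8 178.5  85.5] along -0.8 lat 0.5 F [-1.4  0.6  2.4] Fin -0.1 op 0.145
[-1.56994943e+00  1.38427322e-03 -1.19438502e+00] [-0.04247911  0.11412262 -0.04418063] [0.18394279 0.64946159 1.69360558 0.00212409 0.79796013 1.37684585]
```

Call:
jog_arm:
  series:
    - {"dx":0,"dy":0,"dz":0,"rx":0,"ry":0,"rz":6,"gripper":0.05}
    - {"dx":0,"dy":0,"dz":0,"rx":0,"ry":0,"rz":6,"gripper":0.05}
    - {"dx":0,"dy":0,"dz":0,"rx":0,"ry":0,"rz":6,"gripper":0.05}
    - {"dx":0,"dy":0,"dz":0,"rx":0,"ry":0,"rz":6,"gripper":0.05}
    - {"dx":0,"dy":0,"dz":0,"rx":0,"ry":0,"rz":6,"gripper":0.05}
    - {"dx":0,"dy":0,"dz":0,"rx":0,"ry":0,"rz":6,"gripper":0.05}
    - {"dx":0,"dy":0,"dz":0,"rx":0,"ry":0,"rz":6,"gripper":0.05}
    - {"dx":0,"dy":0,"dz":0,"rx":0,"ry":0,"rz":6,"gripper":0.05}
    - {"dx":0,"dy":0,"dz":0,"rx":0,"ry":0,"rz":6,"gripper":0.05}
    - {"dx":0,"dy":0,"dz":0,"rx":0,"ry":0,"rz":6,"gripper":0.05}
    - {"dx":0,"dy":0,"dz":0,"rx":0,"ry":0,"rz":6,"gripper":0.05}
    - {"dx":0,"dy":0,"dz":0,"rx":0,"ry":0,"rz":6,"gripper":0.05}

```text
t: 14.45
eef_pos: [594.1, 180.1, 85.4]
tcp_rot: [-1.568, 0.005, 0.067]
ft_force: [-17.0, 16.9, 11.5]
opening: 0.147
```

Run:
```python
from pol import *
rep();s=env.state();print(s['tcp_rot'],s['moment'],s['joints'])
C,im=snap('wrist','w11')
```

```text
t 14.45 pos [594.1 180.1  85.4] along -0.9 lat -2.6 F [-17.   16.9  11.5] Fin 6.8 op 0.147
[-1.56793387  0.00474005  0.06717032] [ 2.8379791   2.78808127 -0.29002489] [0.18648797 0.6486125  1.69587061 0.00474165 0.80148079 0.11601849]
```

View pics/w11.png

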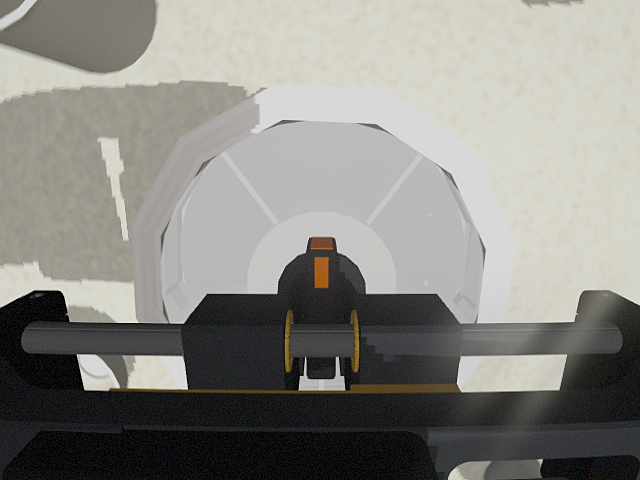

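Call:
jog_arm:
  series:
    - {"dx":0,"dy":0,"dz":0,"rx":0,"ry":0,"rz":0,"gripper":0.4}
    - {"dx":0,"dy":0,"dz":0,"rx":0,"ry":0,"rz":0,"gripper":0.4}
    - {"dx":0,"dy":0,"dz":0,"rx":0,"ry":0,"rz":0,"gripper":0.4}
    - {"dx":0,"dy":0,"dz":0.03,"rx":0,"ry":0,"rz":0,"gripper":0.4}
    - {"dx":0,"dy":0,"dz":0.035,"rx":0,"ry":0,"rz":0,"gripper":0.5}
    - {"dx":0,"dy":0,"dz":0.035,"rx":0,"ry":0,"rz":0,"gripper":0.72}
    - {"dx":-0.02,"dy":-0.035,"dz":0.03,"rx":0,"ry":0,"rz":0,"gripper":0.72}
    - {"dx":-0.02,"dy":-0.035,"dz":0.02,"rx":0,"ry":0,"rz":0,"gripper":0.72}
    - {"dx":0,"dy":-0.02,"dz":0,"rx":0,"ry":0,"rz":0,"gripper":0.72}
    - {"dx":0,"dy":0,"dz":0,"rx":0,"ry":0,"rz":0,"gripper":0.72}
    - {"dx":0,"dy":0,"dz":0,"rx":0,"ry":0,"rz":0,"gripper":0.72}

```text
t: 15.6
eef_pos: [557.3, 87.6, 234.5]
tcp_rot: [-1.571, -0.0, 0.061]
ft_force: [-0.5, -0.2, 0.3]
opening: 0.72
```

Run:
```python
from pol import *
rep()
C,im=snap('wrist','w12')
crop(im,200,0,260,290,3,'w12a')
```

```text
t 15.6 pos [557.3  87.6 234.5] along 97.9 lat 8.8 F [-0.5 -0.2  0.3] Fin -0.4 op 0.72
```

View pics/w12.png

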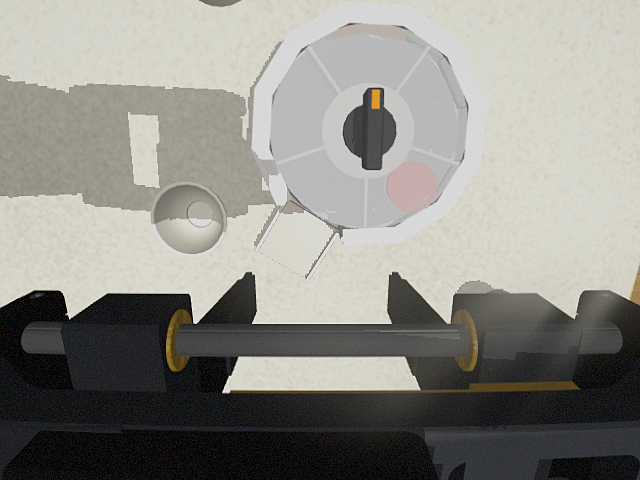

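View pics/w12a.png

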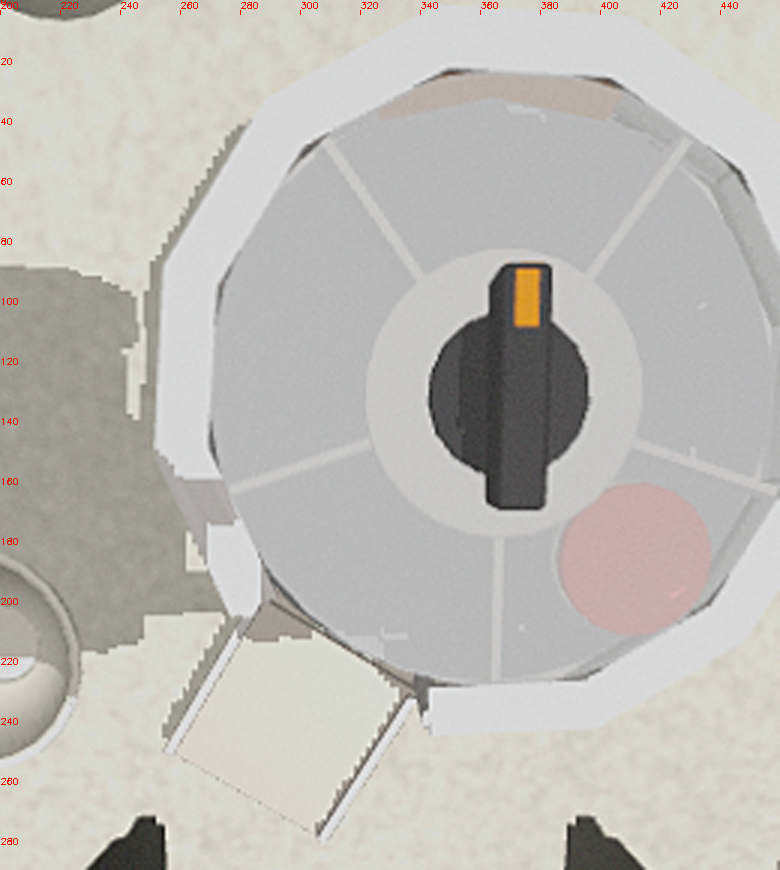

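Run:
```python
from pol import *
C,im=load('wrist','w12')
f=lambda x,y:(200+x/3,y/3)
P=[((417,278),(327,145)),((592,275),(685,145)),((637,443),(773,490)),((499,538),(496,678)),((367,443),(232,488))]
for p,q in P:
    a,b=ray(C,[f(*p),f(*q)],50); d=b-a; print(np.degrees(np.arctan2(d[1],d[0]))%72,end=' ')
for p,q in [((167,748),(240,618)),((320,838),(412,698))]:
    a,b=ray(C,[f(*p),f(*q)],18); d=b-a; print('\n',np.degrees(np.arctan2(d[1],d[0])),a)
p=ray(C,[f(634,558)],48)[0];print('red',p);
k=ray(C,[f(516,264),f(551,264),f(504,508),f(546,508)],99);print(k.mean(0))
for a in ([596,178],[594.5,177.3]): print(np.linalg.norm(p[:2]-a))
```

```text
57.4220443675554 58.174727553219256 57.80819526726498 58.0479727399686 57.37098933284406 
 63.02348996969396 [487.48113977  48.12077582  18.        ]

 61.35648021000293 [545.43107842  16.43086352  18.        ]
red [642.62040749 130.24104653  48.        ]
[596.15286823 177.23385155  99.        ]
66.74114196949687
67.30615662029095
```

Call:
jog_arm:
  series:
    - {"dx":-0.012,"dy":-0.03,"dz":0,"rx":0,"ry":0,"rz":-3.2,"gripper":0.72}
    - {"dx":-0.012,"dy":-0.03,"dz":0,"rx":0,"ry":0,"rz":-3.2,"gripper":0.72}
    - {"dx":-0.012,"dy":-0.03,"dz":0,"rx":0,"ry":0,"rz":-3.2,"gripper":0.72}
    - {"dx":-0.012,"dy":-0.03,"dz":0,"rx":0,"ry":0,"rz":-3.2,"gripper":0.72}
    - {"dx":-0.012,"dy":-0.03,"dz":0,"rx":0,"ry":0,"rz":-3.2,"gripper":0.72}
    - {"dx":-0.012,"dy":-0.03,"dz":0,"rx":0,"ry":0,"rz":-3.2,"gripper":0.72}
    - {"dx":-0.012,"dy":-0.03,"dz":0,"rx":0,"ry":0,"rz":-3.2,"gripper":0.72}
    - {"dx":-0.012,"dy":-0.03,"dz":-0.015,"rx":0,"ry":0,"rz":-3.2,"gripper":0.72}
    - {"dx":-0.012,"dy":-0.03,"dz":-0.015,"rx":0,"ry":0,"rz":-3.2,"gripper":0.72}
    - {"dx":0,"dy":-0.03,"dz":-0.015,"rx":0,"ry":0,"rz":-3.1,"gripper":0.72}
    - {"dx":0,"dy":0,"dz":0,"rx":0,"ry":0,"rz":0,"gripper":0.72}
    - {"dx":0,"dy":0,"dz":0,"rx":0,"ry":0,"rz":0,"gripper":0.72}

```text
t: 16.85
eef_pos: [449.4, -211.8, 188.9]
tcp_rot: [-1.571, 0.002, -0.494]
ft_force: [-0.8, 0.9, -0.0]
opening: 0.72
```

```bash
cat > tins.py <<'E'
from pol import *
def tins(C,im):
    hsv=cv2.cvtColor(im,cv2.COLOR_BGR2HSV)
    for n,(a,b) in dict(red=(0,6),yel=(22,30),blue=(105,120)).items():
        m=((hsv[...,0]>=a)&(hsv[...,0]<=b)&(hsv[...,1]>170)).astype(np.uint8)
        k,l,s,c=cv2.connectedComponentsWithStats(m)
        for i in range(1,k):
            x,y,w,h,ar=s[i]
            if ar>400: print(n,s[i],ray(C,[(x+w/2-.5,y+h/2-.5)],36))
E
python3 - <<'E'
from tins import *
rep();print(env.state()['tcp_rot'])
C,im=snap('wrist','w13');tins(C,im)
E
```

```text
t 16.85 pos [ 449.4 -211.8  188.9] along 412.7 lat 55.7 F [-0.8  0.9 -0. ] Fin 0.4 op 0.72
[-1.57050913  0.00158164 -0.49368622]
yel [ 277  179   55   55 2332] [[ 446.93367243 -184.1385153    36.        ]]
```

View pics/w13.png

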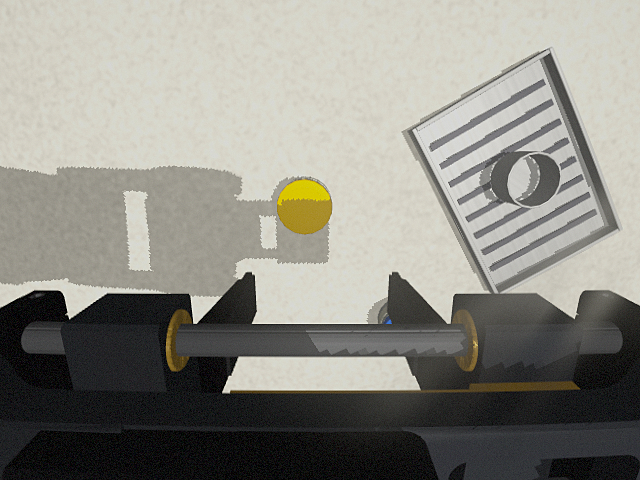

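Call:
jog_arm:
  series:
    - {"dx":-0.002,"dy":0.014,"dz":-0.03,"rx":0,"ry":0,"rz":0,"gripper":0.72}
    - {"dx":0,"dy":0.014,"dz":-0.03,"rx":0,"ry":0,"rz":0,"gripper":0.72}
    - {"dx":0,"dy":0,"dz":-0.03,"rx":0,"ry":0,"rz":0,"gripper":0.72}
    - {"dx":0,"dy":0,"dz":-0.03,"rx":0,"ry":0,"rz":0,"gripper":0.72}
    - {"dx":0,"dy":0,"dz":-0.03,"rx":0,"ry":0,"rz":0,"gripper":0.72}
    - {"dx":0,"dy":0,"dz":-0.016,"rx":0,"ry":0,"rz":0,"gripper":0.72}
    - {"dx":0,"dy":0,"dz":0,"rx":0,"ry":0,"rz":0,"gripper":0.72}
    - {"dx":0,"dy":0,"dz":0,"rx":0,"ry":0,"rz":0,"gripper":0.4}
    - {"dx":0,"dy":0,"dz":0,"rx":0,"ry":0,"rz":0,"gripper":0.4}
    - {"dx":0,"dy":0,"dz":0,"rx":0,"ry":0,"rz":0,"gripper":0.4}
    - {"dx":0,"dy":0,"dz":0,"rx":0,"ry":0,"rz":0,"gripper":0.4}

```text
t: 18.0
eef_pos: [447.6, -184.2, 24.6]
tcp_rot: [-1.571, -0.002, -0.494]
ft_force: [1.5, 3.0, 8.5]
opening: 0.521
```

Call:
jog_arm:
  series:
    - {"dx":0,"dy":0,"dz":0.03,"rx":0,"ry":0,"rz":0,"gripper":0.4}
    - {"dx":0,"dy":0,"dz":0.03,"rx":0,"ry":0,"rz":0,"gripper":0.4}
    - {"dx":0.0105,"dy":0.0302,"dz":0.01,"rx":0,"ry":0,"rz":0,"gripper":0.4}
    - {"dx":0.0105,"dy":0.0302,"dz":0,"rx":0,"ry":0,"rz":0,"gripper":0.4}
    - {"dx":0.0105,"dy":0.0302,"dz":0,"rx":0,"ry":0,"rz":0,"gripper":0.4}
    - {"dx":0.0105,"dy":0.0302,"dz":0,"rx":0,"ry":0,"rz":0,"gripper":0.4}
    - {"dx":0.0105,"dy":0.0302,"dz":0,"rx":0,"ry":0,"rz":0,"gripper":0.4}
    - {"dx":0.0105,"dy":0.0302,"dz":0,"rx":0,"ry":0,"rz":0,"gripper":0.4}
    - {"dx":0.0105,"dy":0.0302,"dz":0,"rx":0,"ry":0,"rz":0,"gripper":0.4}
    - {"dx":0.0105,"dy":0.0302,"dz":0,"rx":0,"ry":0,"rz":0,"gripper":0.4}
    - {"dx":0,"dy":0,"dz":0,"rx":0,"ry":0,"rz":0,"gripper":0.4}
    - {"dx":0,"dy":0,"dz":0,"rx":0,"ry":0,"rz":0,"gripper":0.4}

```text
t: 19.2
eef_pos: [530.9, 57.8, 93.8]
tcp_rot: [-1.571, -0.0, -0.492]
ft_force: [0.3, -0.2, 0.2]
opening: 0.518
```

Run:
```python
from tins import *
rep()
C,im=snap('wrist','w14')
```

```text
t 19.2 pos [530.9  57.8  93.8] along 136.7 lat -0.3 F [ 0.3 -0.2  0.2] Fin -0.1 op 0.518
```

View pics/w14.png

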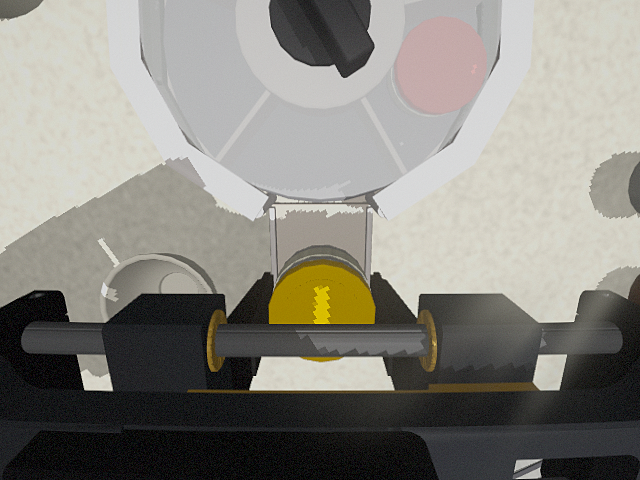

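Call:
jog_arm:
  series:
    - {"dx":0,"dy":0,"dz":-0.03,"rx":0,"ry":0,"rz":0,"gripper":0.4}
    - {"dx":0,"dy":0,"dz":-0.018,"rx":0,"ry":0,"rz":0,"gripper":0.4}
    - {"dx":0,"dy":0,"dz":-0.009,"rx":0,"ry":0,"rz":0,"gripper":0.4}
    - {"dx":0,"dy":0,"dz":0,"rx":0,"ry":0,"rz":0,"gripper":0.4}
    - {"dx":0,"dy":0,"dz":0,"rx":0,"ry":0,"rz":0,"gripper":0.72}
    - {"dx":0,"dy":0,"dz":0,"rx":0,"ry":0,"rz":0,"gripper":0.72}
    - {"dx":0,"dy":0,"dz":0,"rx":0,"ry":0,"rz":0,"gripper":0.72}
    - {"dx":0,"dy":0,"dz":0.03,"rx":0,"ry":0,"rz":0,"gripper":0.72}
    - {"dx":0,"dy":0,"dz":0.03,"rx":0,"ry":0,"rz":0,"gripper":0.72}
    - {"dx":-0.012,"dy":-0.022,"dz":0,"rx":0,"ry":0,"rz":0,"gripper":0.17}
    - {"dx":-0.012,"dy":-0.022,"dz":0,"rx":0,"ry":0,"rz":0,"gripper":0.17}
    - {"dx":0,"dy":0,"dz":0,"rx":0,"ry":0,"rz":0,"gripper":0.17}

```text
t: 20.45
eef_pos: [506.1, 11.9, 97.1]
tcp_rot: [-1.571, -0.0, -0.496]
ft_force: [0.2, -0.4, 0.1]
opening: 0.525
```

Run:
```python
from tins import *
rep()
C,im=snap('wrist','w15')
```

```text
t 20.45 pos [506.1  11.9  97.1] along 188.9 lat -0.4 F [ 0.2 -0.4  0.1] Fin -0.2 op 0.525
```

View pics/w15.png

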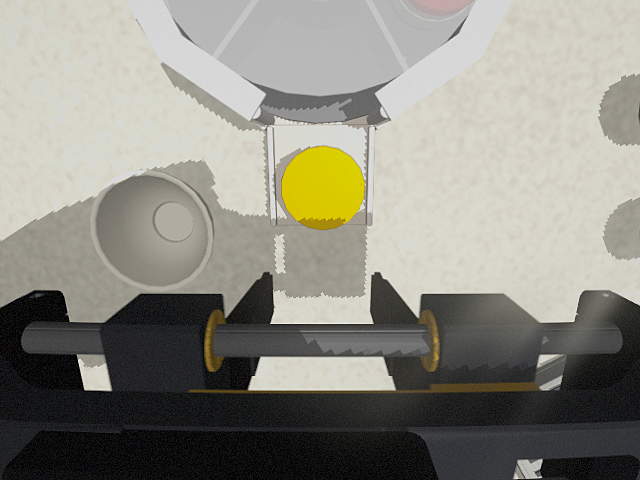

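Yellow stands on the sill, centred. Now push it in.

Call:
jog_arm:
  series:
    - {"dx":0,"dy":0,"dz":0,"rx":0,"ry":0,"rz":0,"gripper":0.17}
    - {"dx":0,"dy":0,"dz":-0.02,"rx":0,"ry":0,"rz":0,"gripper":0.17}
    - {"dx":0,"dy":0,"dz":-0.02,"rx":0,"ry":0,"rz":0,"gripper":0.17}
    - {"dx":0,"dy":0,"dz":-0.022,"rx":0,"ry":0,"rz":0,"gripper":0.17}
    - {"dx":0,"dy":0,"dz":0,"rx":0,"ry":0,"rz":0,"gripper":0.17}
    - {"dx":0.0071,"dy":0.0132,"dz":0,"rx":0,"ry":0,"rz":0,"gripper":0.17}
    - {"dx":0.0071,"dy":0.0132,"dz":0,"rx":0,"ry":0,"rz":0,"gripper":0.17}
    - {"dx":0.0047,"dy":0.0088,"dz":0,"rx":0,"ry":0,"rz":0,"gripper":0.17}
    - {"dx":0.0047,"dy":0.0088,"dz":0,"rx":0,"ry":0,"rz":0,"gripper":0.17}
    - {"dx":0.0047,"dy":0.0088,"dz":0,"rx":0,"ry":0,"rz":0,"gripper":0.17}
    - {"dx":0.0047,"dy":0.0088,"dz":0,"rx":0,"ry":0,"rz":0,"gripper":0.17}
    - {"dx":0.0033,"dy":0.0062,"dz":0,"rx":0,"ry":0,"rz":0,"gripper":0.17}

```text
t: 21.7
eef_pos: [543.8, 82.0, 34.6]
tcp_rot: [-1.571, -0.0, -0.494]
ft_force: [-0.7, -1.3, 0.5]
opening: 0.168
```

Call:
jog_arm:
  series:
    - {"dx":0.0014,"dy":0.0026,"dz":0,"rx":0,"ry":0,"rz":0,"gripper":0.17}
    - {"dx":0.0014,"dy":0.0026,"dz":0,"rx":0,"ry":0,"rz":0,"gripper":0.17}
    - {"dx":0.0009,"dy":0.0018,"dz":0,"rx":0,"ry":0,"rz":0,"gripper":0.17}
    - {"dx":0,"dy":0,"dz":0,"rx":0,"ry":0,"rz":0,"gripper":0.17}

```text
t: 22.1
eef_pos: [546.1, 87.2, 34.4]
tcp_rot: [-1.573, 0.002, -0.494]
ft_force: [-4.4, -10.3, 4.1]
opening: 0.172
```

Run:
```python
from tins import *
rep()
C,im=snap('wrist','w16')
```

```text
t 22.1 pos [546.1  87.2  34.4] along 103.6 lat -0.9 F [ -4.4 -10.3   4.1] Fin -11.2 op 0.172
```

View pics/w16.png

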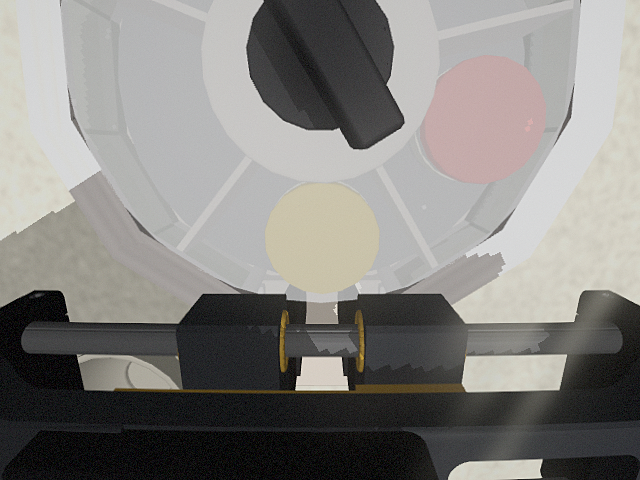

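Call:
jog_arm:
  series:
    - {"dx":-0.0095,"dy":-0.0176,"dz":0,"rx":0,"ry":0,"rz":0,"gripper":0.17}
    - {"dx":-0.0095,"dy":-0.0176,"dz":0,"rx":0,"ry":0,"rz":0,"gripper":0.17}
    - {"dx":0,"dy":0,"dz":0.035,"rx":0,"ry":0,"rz":0,"gripper":0.17}
    - {"dx":0,"dy":0,"dz":0.035,"rx":0,"ry":0,"rz":0,"gripper":0.4}
    - {"dx":0,"dy":0,"dz":0.035,"rx":0,"ry":0,"rz":0,"gripper":0.4}
    - {"dx":0.0132,"dy":0.0248,"dz":0,"rx":0,"ry":0,"rz":6.4,"gripper":0.4}
    - {"dx":0.0132,"dy":0.0248,"dz":0,"rx":0,"ry":0,"rz":6.4,"gripper":0.4}
    - {"dx":0.0132,"dy":0.0248,"dz":0,"rx":0,"ry":0,"rz":6.4,"gripper":0.4}
    - {"dx":0.0132,"dy":0.0248,"dz":0,"rx":0,"ry":0,"rz":6.4,"gripper":0.4}
    - {"dx":0.0132,"dy":0.0248,"dz":0,"rx":0,"ry":0,"rz":6.4,"gripper":0.4}
    - {"dx":0,"dy":0,"dz":0,"rx":0,"ry":0,"rz":0,"gripper":0.4}
    - {"dx":0,"dy":0,"dz":0,"rx":0,"ry":0,"rz":0,"gripper":0.4}

```text
t: 23.35
eef_pos: [593.8, 177.0, 139.1]
tcp_rot: [-1.571, 0.001, 0.064]
ft_force: [-0.8, -0.4, -1.2]
opening: 0.4
```

Run:
```python
from tins import *
rep();print(env.state()['tcp_rot'])
C,im=snap('wrist','w17')
```

```text
t 23.35 pos [593.8 177.  139.1] along 1.9 lat -1.5 F [-0.8 -0.4 -1.2] Fin -0.7 op 0.4
[-1.57094810e+00  6.93305249e-04  6.36687914e-02]
```

View pics/w17.png

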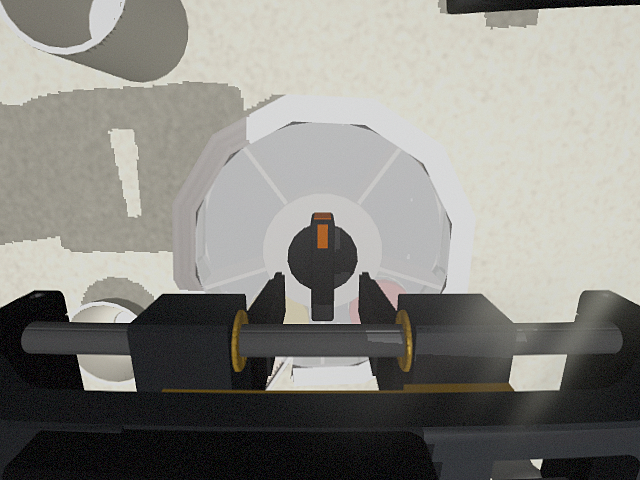

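Call:
jog_arm:
  series:
    - {"dx":0,"dy":0,"dz":-0.03,"rx":0,"ry":0,"rz":0,"gripper":0.4}
    - {"dx":0,"dy":0,"dz":-0.025,"rx":0,"ry":0,"rz":0,"gripper":0.4}
    - {"dx":0,"dy":0,"dz":0,"rx":0,"ry":0,"rz":0,"gripper":0.4}
    - {"dx":0,"dy":0,"dz":0,"rx":0,"ry":0,"rz":0,"gripper":0.05}
    - {"dx":0,"dy":0,"dz":0,"rx":0,"ry":0,"rz":0,"gripper":0.05}
    - {"dx":0,"dy":0,"dz":0,"rx":0,"ry":0,"rz":0,"gripper":0.05}
    - {"dx":0,"dy":0,"dz":0,"rx":0,"ry":0,"rz":0,"gripper":0.05}

```text
t: 24.1
eef_pos: [594.1, 176.9, 85.3]
tcp_rot: [-1.571, -0.001, 0.064]
ft_force: [0.5, -0.6, 4.7]
opening: 0.146
```

Call:
jog_arm:
  series:
    - {"dx":0,"dy":0,"dz":0,"rx":0,"ry":0,"rz":6,"gripper":0.05}
    - {"dx":0,"dy":0,"dz":0,"rx":0,"ry":0,"rz":6,"gripper":0.05}
    - {"dx":0,"dy":0,"dz":0,"rx":0,"ry":0,"rz":6,"gripper":0.05}
    - {"dx":0,"dy":0,"dz":0,"rx":0,"ry":0,"rz":6,"gripper":0.05}
    - {"dx":0,"dy":0,"dz":0,"rx":0,"ry":0,"rz":6,"gripper":0.05}
    - {"dx":0,"dy":0,"dz":0,"rx":0,"ry":0,"rz":6,"gripper":0.05}

```text
t: 24.7
eef_pos: [594.5, 177.0, 85.3]
tcp_rot: [-1.571, -0.001, 0.696]
ft_force: [2.5, -0.3, 3.0]
opening: 0.147
```

Low side force: the axis estimate is good. Continue the other half plus 2 degrees.

Call:
jog_arm:
  series:
    - {"dx":0,"dy":0,"dz":0,"rx":0,"ry":0,"rz":6,"gripper":0.05}
    - {"dx":0,"dy":0,"dz":0,"rx":0,"ry":0,"rz":6,"gripper":0.05}
    - {"dx":0,"dy":0,"dz":0,"rx":0,"ry":0,"rz":6,"gripper":0.05}
    - {"dx":0,"dy":0,"dz":0,"rx":0,"ry":0,"rz":6,"gripper":0.05}
    - {"dx":0,"dy":0,"dz":0,"rx":0,"ry":0,"rz":6,"gripper":0.05}
    - {"dx":0,"dy":0,"dz":0,"rx":0,"ry":0,"rz":6,"gripper":0.05}
    - {"dx":0,"dy":0,"dz":0,"rx":0,"ry":0,"rz":2,"gripper":0.05}
    - {"dx":0,"dy":0,"dz":0,"rx":0,"ry":0,"rz":0,"gripper":0.05}

```text
t: 25.5
eef_pos: [594.7, 177.3, 85.3]
tcp_rot: [-1.572, -0.001, 1.357]
ft_force: [0.9, 2.2, 4.4]
opening: 0.146
```

Run:
```python
from tins import *
rep();s=env.state();print(s['tcp_rot'],s['moment'],s['joints'])
```

```text
t 25.5 pos [594.7 177.3  85.3] along 1.2 lat -0.9 F [0.9 2.2 4.4] Fin 2.3 op 0.146
[-1.57241111e+00 -9.85713141e-04  1.35665196e+00] [ 0.45425812 -0.07290874  0.10001594] [ 1.83270595e-01  6.46736914e-01  1.70077739e+00  3.98803643e-04
  7.92207946e-01 -1.17366037e+00]
```

Call:
jog_arm:
  series:
    - {"dx":0,"dy":0,"dz":0,"rx":0,"ry":0,"rz":0,"gripper":0.4}
    - {"dx":0,"dy":0,"dz":0,"rx":0,"ry":0,"rz":0,"gripper":0.4}
    - {"dx":0,"dy":0,"dz":0,"rx":0,"ry":0,"rz":0,"gripper":0.4}
    - {"dx":0,"dy":0,"dz":0.03,"rx":0,"ry":0,"rz":0,"gripper":0.4}
    - {"dx":0,"dy":0,"dz":0.035,"rx":0,"ry":0,"rz":-8,"gripper":0.5}
    - {"dx":0,"dy":0,"dz":0.035,"rx":0,"ry":0,"rz":-8,"gripper":0.72}
    - {"dx":-0.02,"dy":-0.035,"dz":0.03,"rx":0,"ry":0,"rz":-8,"gripper":0.72}
    - {"dx":-0.02,"dy":-0.035,"dz":0.02,"rx":0,"ry":0,"rz":-8,"gripper":0.72}
    - {"dx":0,"dy":-0.02,"dz":0,"rx":0,"ry":0,"rz":-8,"gripper":0.72}
    - {"dx":0,"dy":0,"dz":0,"rx":0,"ry":0,"rz":-8,"gripper":0.72}
    - {"dx":0,"dy":0,"dz":0,"rx":0,"ry":0,"rz":-8,"gripper":0.72}
    - {"dx":0,"dy":0,"dz":0,"rx":0,"ry":0,"rz":-8,"gripper":0.72}

```text
t: 26.7
eef_pos: [554.0, 86.8, 234.4]
tcp_rot: [-1.571, 0.0, 0.232]
ft_force: [0.5, -0.4, -0.0]
opening: 0.719
```

Run:
```python
from tins import *
rep()
C,im=snap('wrist','w18')
crop(im,200,0,260,290,3,'w18a')
```

```text
t 26.7 pos [554.   86.8 234.4] along 100.2 lat 6.3 F [ 0.5 -0.4 -0. ] Fin -0.1 op 0.719
```

View pics/w18a.png

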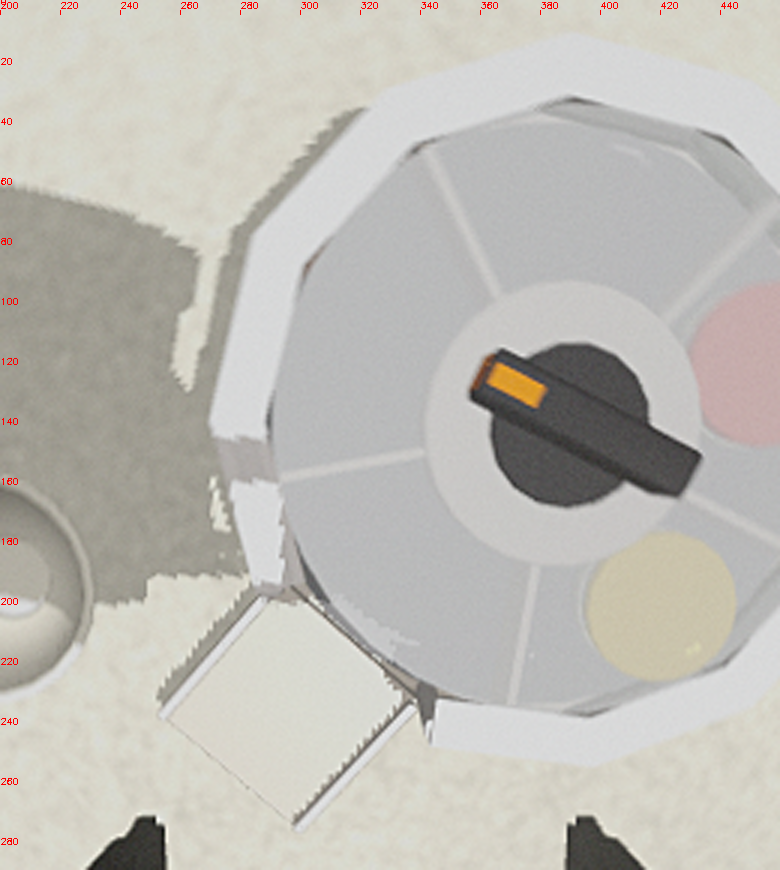

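Call:
jog_arm:
  series:
    - {"dx":-0.0065,"dy":-0.038,"dz":0,"rx":0,"ry":0,"rz":-3.5,"gripper":0.72}
    - {"dx":-0.0065,"dy":-0.038,"dz":0,"rx":0,"ry":0,"rz":-3.5,"gripper":0.72}
    - {"dx":-0.0065,"dy":-0.038,"dz":0,"rx":0,"ry":0,"rz":-3.5,"gripper":0.72}
    - {"dx":-0.0065,"dy":-0.038,"dz":0,"rx":0,"ry":0,"rz":-3.5,"gripper":0.72}
    - {"dx":-0.0065,"dy":-0.038,"dz":0,"rx":0,"ry":0,"rz":-3.5,"gripper":0.72}
    - {"dx":-0.0065,"dy":-0.038,"dz":0,"rx":0,"ry":0,"rz":-3.5,"gripper":0.72}
    - {"dx":-0.0065,"dy":-0.038,"dz":0,"rx":0,"ry":0,"rz":-3.5,"gripper":0.72}
    - {"dx":-0.0065,"dy":-0.038,"dz":0,"rx":0,"ry":0,"rz":-3.5,"gripper":0.72}
    - {"dx":-0.0065,"dy":-0.038,"dz":0,"rx":0,"ry":0,"rz":-3.5,"gripper":0.72}
    - {"dx":-0.0065,"dy":-0.038,"dz":-0.01,"rx":0,"ry":0,"rz":-3.5,"gripper":0.72}
    - {"dx":-0.0065,"dy":-0.038,"dz":-0.015,"rx":0,"ry":0,"rz":-3.5,"gripper":0.72}
    - {"dx":-0.0065,"dy":-0.038,"dz":-0.02,"rx":0,"ry":0,"rz":-3.2,"gripper":0.72}

```text
t: 27.95
eef_pos: [475.9, -370.5, 189.4]
tcp_rot: [-1.571, -0.001, -0.489]
ft_force: [0.2, -0.2, 0.5]
opening: 0.719
```

Call:
jog_arm:
  series:
    - {"dx":0,"dy":0,"dz":0,"rx":0,"ry":0,"rz":0,"gripper":0.72}
    - {"dx":0,"dy":0,"dz":0,"rx":0,"ry":0,"rz":0,"gripper":0.72}

```text
t: 28.15
eef_pos: [475.7, -369.1, 188.6]
tcp_rot: [-1.57, 0.002, -0.488]
ft_force: [0.6, 0.1, 0.7]
opening: 0.72
```

Run:
```python
from tins import *
rep();print(env.state()['tcp_rot'])
C,im=snap('wrist','w19');tins(C,im)
C,im=load('wrist','w18')
f=lambda x,y:(200+x/3,y/3)
P=[((498,297),(432,150)),((667,318),(775,205)),((688,495),(778,540)),((535,567),(514,702)),((425,453),(283,478))]
for p,q in P:
    a,b=ray(C,[f(*p),f(*q)],50); d=b-a; print(np.degrees(np.arctan2(d[1],d[0]))%72,end=' ')
```

```text
t 28.15 pos [ 475.7 -369.1  188.6] along 538.8 lat 153.4 F [0.6 0.1 0.7] Fin 0.4 op 0.72
[-1.57018804e+00  1.55664397e-03 -4.87968938e-01]
yel [398 261  63  52 857] [[ 540.63899173 -463.70090755   36.        ]]
57.85439204465743 60.093084971483506 60.46073825603749 60.64542747778731 59.02467559532906
```

View pics/w19.png

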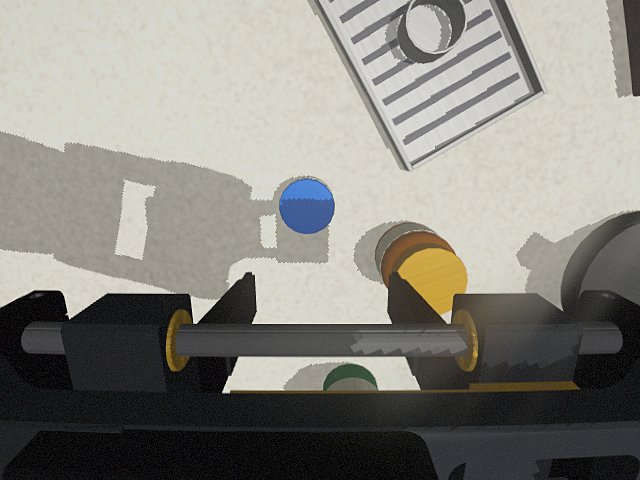

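Run:
```python
from tins import *
C,im=load('wrist','w19')
hsv=cv2.cvtColor(im,cv2.COLOR_BGR2HSV)
m=((hsv[...,0]>=100)&(hsv[...,0]<=125)&(hsv[...,1]>120)).astype(np.uint8)
k,l,s,c=cv2.connectedComponentsWithStats(m);i=1+np.argmax(s[1:,4]);x,y,w,h,_=s[i];print(s[i],ray(C,[(x+w/2-.5,y+h/2-.5)],36))
print('honey',ray(C,[(434,281)],85))
```

```text
[ 279  179   55   55 2349] [[ 474.68319516 -342.19368664   36.        ]]
honey [[ 541.22570965 -436.40685422   85.        ]]
```

Call:
jog_arm:
  series:
    - {"dx":-0.001,"dy":0.014,"dz":0,"rx":0,"ry":0,"rz":7.5,"gripper":0.72}
    - {"dx":0,"dy":0.013,"dz":0,"rx":0,"ry":0,"rz":7.5,"gripper":0.72}
    - {"dx":0,"dy":0,"dz":0,"rx":0,"ry":0,"rz":7.5,"gripper":0.72}
    - {"dx":0,"dy":0,"dz":-0.01,"rx":0,"ry":0,"rz":7.5,"gripper":0.72}
    - {"dx":0,"dy":0,"dz":-0.02,"rx":0,"ry":0,"rz":7.5,"gripper":0.72}
    - {"dx":0,"dy":0,"dz":-0.02,"rx":0,"ry":0,"rz":7.5,"gripper":0.72}
    - {"dx":0,"dy":0,"dz":-0.02,"rx":0,"ry":0,"rz":7.5,"gripper":0.72}
    - {"dx":0,"dy":0,"dz":-0.02,"rx":0,"ry":0,"rz":7.5,"gripper":0.72}
    - {"dx":0,"dy":0,"dz":0,"rx":0,"ry":0,"rz":0,"gripper":0.72}

```text
t: 29.1
eef_pos: [475.1, -340.1, 98.2]
tcp_rot: [-1.568, 0.001, 0.563]
ft_force: [-0.3, 0.7, 0.1]
opening: 0.717
```

Run:
```python
from tins import *
rep();print(env.state()['tcp_rot'])
C,im=snap('wrist','w20')
```

```text
t 29.1 pos [ 475.1 -340.1   98.2] along 513.5 lat 139.1 F [-0.3  0.7  0.1] Fin 0.5 op 0.717
[-1.56812530e+00  6.40030390e-04  5.63305544e-01]
```

View pics/w20.png

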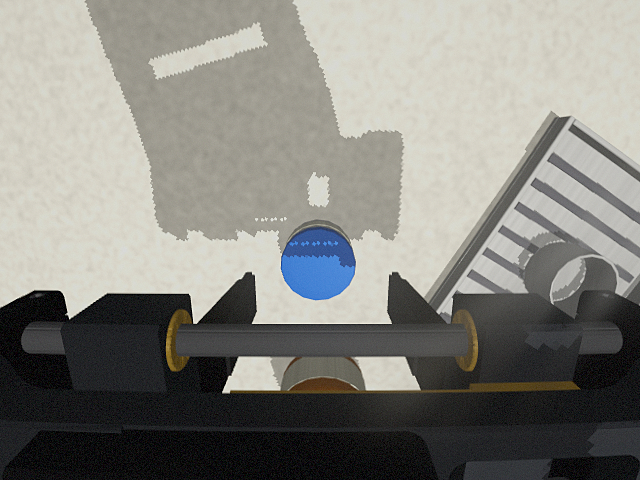

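Call:
jog_arm:
  series:
    - {"dx":0,"dy":-0.001,"dz":-0.03,"rx":0,"ry":0,"rz":0,"gripper":0.72}
    - {"dx":0,"dy":0,"dz":-0.03,"rx":0,"ry":0,"rz":0,"gripper":0.72}
    - {"dx":0,"dy":0,"dz":-0.015,"rx":0,"ry":0,"rz":0,"gripper":0.72}
    - {"dx":0,"dy":0,"dz":0,"rx":0,"ry":0,"rz":0,"gripper":0.72}
    - {"dx":0,"dy":0,"dz":0,"rx":0,"ry":0,"rz":0,"gripper":0.4}
    - {"dx":0,"dy":0,"dz":0,"rx":0,"ry":0,"rz":0,"gripper":0.4}
    - {"dx":0,"dy":0,"dz":0,"rx":0,"ry":0,"rz":0,"gripper":0.4}
    - {"dx":0,"dy":0,"dz":0,"rx":0,"ry":0,"rz":0,"gripper":0.4}

```text
t: 29.95
eef_pos: [475.7, -343.2, 25.6]
tcp_rot: [-1.573, -0.001, 0.558]
ft_force: [-0.2, 0.9, 7.5]
opening: 0.517
```

Call:
jog_arm:
  series:
    - {"dx":0,"dy":0,"dz":0.03,"rx":0,"ry":0,"rz":0,"gripper":0.4}
    - {"dx":0,"dy":0,"dz":0.03,"rx":0,"ry":0,"rz":0,"gripper":0.4}
    - {"dx":0,"dy":0,"dz":0.03,"rx":0,"ry":0,"rz":0,"gripper":0.4}

```text
t: 30.25
eef_pos: [475.0, -342.7, 115.7]
tcp_rot: [-1.571, -0.0, 0.558]
ft_force: [0.2, -1.0, -1.1]
opening: 0.523
```

Call:
jog_arm:
  series:
    - {"dx":0.0051,"dy":0.0364,"dz":0,"rx":0,"ry":0,"rz":-5.5,"gripper":0.4}
    - {"dx":0.0051,"dy":0.0364,"dz":0,"rx":0,"ry":0,"rz":-5.5,"gripper":0.4}
    - {"dx":0.0051,"dy":0.0364,"dz":0,"rx":0,"ry":0,"rz":-5.5,"gripper":0.4}
    - {"dx":0.0051,"dy":0.0364,"dz":0,"rx":0,"ry":0,"rz":-5.5,"gripper":0.4}
    - {"dx":0.0051,"dy":0.0364,"dz":0,"rx":0,"ry":0,"rz":-5.5,"gripper":0.4}
    - {"dx":0.0051,"dy":0.0364,"dz":0,"rx":0,"ry":0,"rz":-5.5,"gripper":0.4}
    - {"dx":0.0051,"dy":0.0364,"dz":0,"rx":0,"ry":0,"rz":-5.5,"gripper":0.4}
    - {"dx":0.0051,"dy":0.0364,"dz":0,"rx":0,"ry":0,"rz":-5.5,"gripper":0.4}
    - {"dx":0.0051,"dy":0.0364,"dz":0,"rx":0,"ry":0,"rz":-5.5,"gripper":0.4}
    - {"dx":0.0051,"dy":0.0364,"dz":0,"rx":0,"ry":0,"rz":-5.5,"gripper":0.4}
    - {"dx":0.0051,"dy":0.0364,"dz":0,"rx":0,"ry":0,"rz":-5.4,"gripper":0.4}

```text
t: 31.35
eef_pos: [531.4, 59.1, 114.9]
tcp_rot: [-1.57, -0.001, -0.5]
ft_force: [1.2, -0.7, -1.6]
opening: 0.522
```

Call:
jog_arm:
  series:
    - {"dx":0,"dy":0,"dz":-0.015,"rx":0,"ry":0,"rz":0,"gripper":0.4}
    - {"dx":0,"dy":0,"dz":-0.007,"rx":0,"ry":0,"rz":0,"gripper":0.4}
    - {"dx":0,"dy":0,"dz":0,"rx":0,"ry":0,"rz":0,"gripper":0.4}

```text
t: 31.65
eef_pos: [530.8, 57.3, 91.8]
tcp_rot: [-1.572, 0.001, -0.495]
ft_force: [0.5, 0.4, -0.9]
opening: 0.521
```

Run:
```python
from tins import *
rep();print(env.state()['tcp_rot'])
C,im=snap('wrist','w21')
```

```text
t 31.65 pos [530.8  57.3  91.8] along 137.2 lat -0.2 F [ 0.5  0.4 -0.9] Fin 0.6 op 0.521
[-1.57161874e+00  1.33945902e-03 -4.95464799e-01]
```

View pics/w21.png

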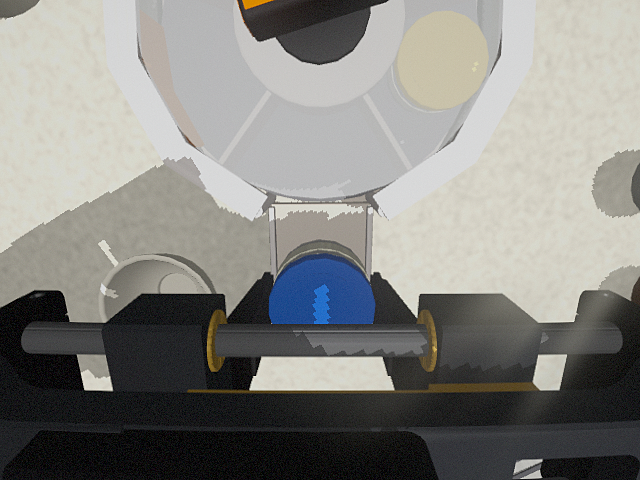

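Call:
jog_arm:
  series:
    - {"dx":0,"dy":0,"dz":-0.03,"rx":0,"ry":0,"rz":0,"gripper":0.4}
    - {"dx":0,"dy":0,"dz":-0.016,"rx":0,"ry":0,"rz":0,"gripper":0.4}
    - {"dx":0,"dy":0,"dz":-0.008,"rx":0,"ry":0,"rz":0,"gripper":0.4}
    - {"dx":0,"dy":0,"dz":0,"rx":0,"ry":0,"rz":0,"gripper":0.4}
    - {"dx":0,"dy":0,"dz":0,"rx":0,"ry":0,"rz":0,"gripper":0.72}
    - {"dx":0,"dy":0,"dz":0,"rx":0,"ry":0,"rz":0,"gripper":0.72}
    - {"dx":0,"dy":0,"dz":0,"rx":0,"ry":0,"rz":0,"gripper":0.72}
    - {"dx":0,"dy":0,"dz":0.03,"rx":0,"ry":0,"rz":0,"gripper":0.72}
    - {"dx":0,"dy":0,"dz":0.03,"rx":0,"ry":0,"rz":0,"gripper":0.72}
    - {"dx":-0.012,"dy":-0.022,"dz":0,"rx":0,"ry":0,"rz":0,"gripper":0.17}
    - {"dx":-0.012,"dy":-0.022,"dz":0,"rx":0,"ry":0,"rz":0,"gripper":0.17}
    - {"dx":0,"dy":0,"dz":0,"rx":0,"ry":0,"rz":0,"gripper":0.17}

```text
t: 32.9
eef_pos: [506.4, 12.1, 99.1]
tcp_rot: [-1.571, -0.0, -0.497]
ft_force: [0.9, -0.2, -0.2]
opening: 0.521
```

Run:
```python
from tins import *
rep()
C,im=snap('wrist','w22')
```

```text
t 32.9 pos [506.4  12.1  99.1] along 188.5 lat -0.3 F [ 0.9 -0.2 -0.2] Fin 0.3 op 0.521
```

View pics/w22.png

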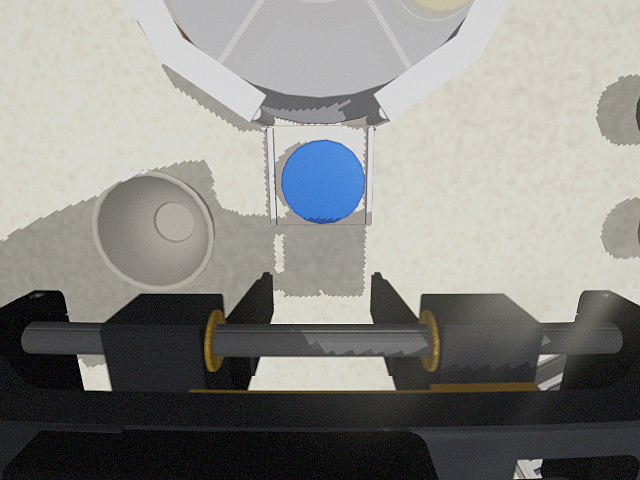

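Blue stands centred on the sill. Push it in.

Call:
jog_arm:
  series:
    - {"dx":0,"dy":0,"dz":0,"rx":0,"ry":0,"rz":0,"gripper":0.17}
    - {"dx":0,"dy":0,"dz":-0.022,"rx":0,"ry":0,"rz":0,"gripper":0.17}
    - {"dx":0,"dy":0,"dz":-0.02,"rx":0,"ry":0,"rz":0,"gripper":0.17}
    - {"dx":0,"dy":0,"dz":-0.022,"rx":0,"ry":0,"rz":0,"gripper":0.17}
    - {"dx":0,"dy":0,"dz":0,"rx":0,"ry":0,"rz":0,"gripper":0.17}
    - {"dx":0.0071,"dy":0.0132,"dz":0,"rx":0,"ry":0,"rz":0,"gripper":0.17}
    - {"dx":0.0071,"dy":0.0132,"dz":0,"rx":0,"ry":0,"rz":0,"gripper":0.17}
    - {"dx":0.0047,"dy":0.0088,"dz":0,"rx":0,"ry":0,"rz":0,"gripper":0.17}
    - {"dx":0.0047,"dy":0.0088,"dz":0,"rx":0,"ry":0,"rz":0,"gripper":0.17}
    - {"dx":0.0047,"dy":0.0088,"dz":0,"rx":0,"ry":0,"rz":0,"gripper":0.17}
    - {"dx":0.0047,"dy":0.0088,"dz":0,"rx":0,"ry":0,"rz":0,"gripper":0.17}
    - {"dx":0.0033,"dy":0.0062,"dz":0,"rx":0,"ry":0,"rz":0,"gripper":0.17}

```text
t: 34.15
eef_pos: [544.0, 82.2, 34.5]
tcp_rot: [-1.571, -0.0, -0.495]
ft_force: [-0.7, -1.8, 1.0]
opening: 0.172
```

Call:
jog_arm:
  series:
    - {"dx":0.0014,"dy":0.0026,"dz":0,"rx":0,"ry":0,"rz":0,"gripper":0.17}
    - {"dx":0.0014,"dy":0.0026,"dz":0,"rx":0,"ry":0,"rz":0,"gripper":0.17}
    - {"dx":0.0009,"dy":0.0018,"dz":0,"rx":0,"ry":0,"rz":0,"gripper":0.17}
    - {"dx":0,"dy":0,"dz":0,"rx":0,"ry":0,"rz":0,"gripper":0.17}

```text
t: 34.55
eef_pos: [546.2, 87.2, 34.3]
tcp_rot: [-1.573, 0.002, -0.496]
ft_force: [-4.7, -11.2, 4.5]
opening: 0.169
```

Run:
```python
from tins import *
rep()
C,im=snap('wrist','w23')
```

```text
t 34.55 pos [546.2  87.2  34.3] along 103.6 lat -0.8 F [ -4.7 -11.2   4.5] Fin -12.1 op 0.169
```

View pics/w23.png

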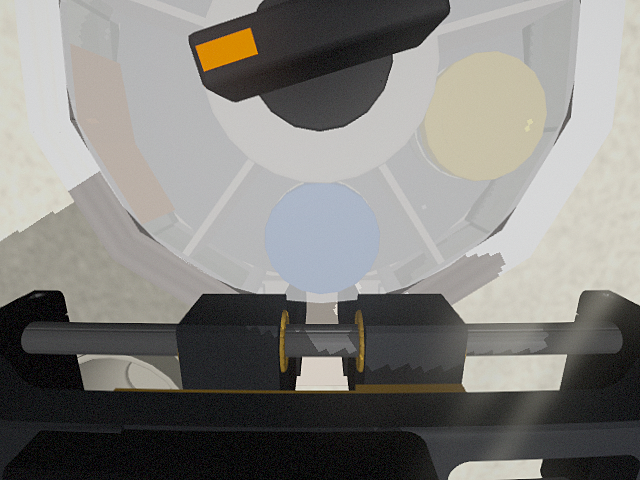

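Call:
jog_arm:
  series:
    - {"dx":-0.0095,"dy":-0.0176,"dz":0,"rx":0,"ry":0,"rz":0,"gripper":0.17}
    - {"dx":-0.0095,"dy":-0.0176,"dz":0,"rx":0,"ry":0,"rz":0,"gripper":0.17}
    - {"dx":0,"dy":0,"dz":0.035,"rx":0,"ry":0,"rz":0,"gripper":0.17}
    - {"dx":0,"dy":0,"dz":0.035,"rx":0,"ry":0,"rz":0,"gripper":0.4}
    - {"dx":0,"dy":0,"dz":0.035,"rx":0,"ry":0,"rz":-8,"gripper":0.4}
    - {"dx":0.0132,"dy":0.0248,"dz":0,"rx":0,"ry":0,"rz":-8,"gripper":0.4}
    - {"dx":0.0132,"dy":0.0248,"dz":0,"rx":0,"ry":0,"rz":-8,"gripper":0.4}
    - {"dx":0.0132,"dy":0.0248,"dz":0,"rx":0,"ry":0,"rz":-8,"gripper":0.4}
    - {"dx":0.0132,"dy":0.0248,"dz":0,"rx":0,"ry":0,"rz":-8,"gripper":0.4}
    - {"dx":0.0134,"dy":0.0248,"dz":0,"rx":0,"ry":0,"rz":-8,"gripper":0.4}
    - {"dx":0,"dy":0,"dz":0,"rx":0,"ry":0,"rz":-8,"gripper":0.4}
    - {"dx":0,"dy":0,"dz":0,"rx":0,"ry":0,"rz":-8,"gripper":0.4}

```text
t: 35.8
eef_pos: [594.5, 177.8, 138.9]
tcp_rot: [-1.571, -0.0, -1.618]
ft_force: [-0.8, -0.8, -0.6]
opening: 0.399
```

Call:
jog_arm:
  series:
    - {"dx":0,"dy":0,"dz":0,"rx":0,"ry":0,"rz":-8,"gripper":0.4}
    - {"dx":0,"dy":0,"dz":0,"rx":0,"ry":0,"rz":-2,"gripper":0.4}
    - {"dx":0,"dy":0,"dz":0,"rx":0,"ry":0,"rz":0,"gripper":0.4}

```text
t: 36.1
eef_pos: [594.5, 177.0, 139.2]
tcp_rot: [-1.571, -0.0, -1.788]
ft_force: [-0.5, 0.7, -0.4]
opening: 0.402
```

Run:
```python
from tins import *
rep();print(env.state()['tcp_rot'])
C,im=snap('wrist','w24')
```

```text
t 36.1 pos [594.5 177.  139.2] along 1.6 lat -0.9 F [-0.5  0.7 -0.4] Fin 0.4 op 0.402
[-1.57109296e+00 -1.31581688e-04 -1.78789510e+00]
```

View pics/w24.png

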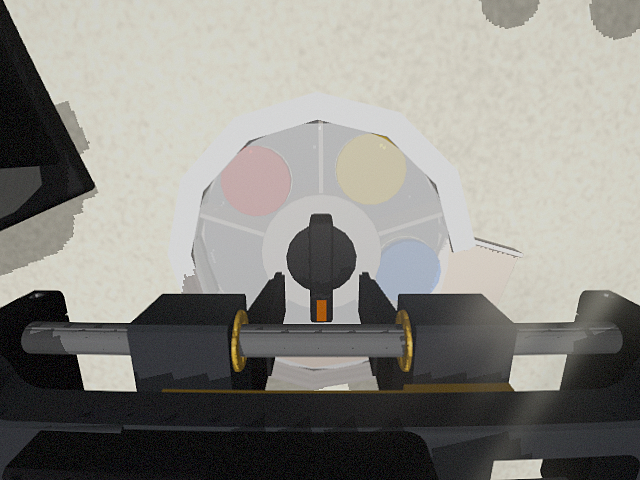

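Call:
jog_arm:
  series:
    - {"dx":0,"dy":0,"dz":-0.03,"rx":0,"ry":0,"rz":0,"gripper":0.4}
    - {"dx":0,"dy":0,"dz":-0.025,"rx":0,"ry":0,"rz":0,"gripper":0.4}
    - {"dx":0,"dy":0,"dz":0,"rx":0,"ry":0,"rz":0,"gripper":0.4}
    - {"dx":0,"dy":0,"dz":0,"rx":0,"ry":0,"rz":0,"gripper":0.05}
    - {"dx":0,"dy":0,"dz":0,"rx":0,"ry":0,"rz":0,"gripper":0.05}
    - {"dx":0,"dy":0,"dz":0,"rx":0,"ry":0,"rz":0,"gripper":0.05}
    - {"dx":0,"dy":0,"dz":0,"rx":0,"ry":0,"rz":0,"gripper":0.05}

```text
t: 36.85
eef_pos: [594.7, 177.3, 84.8]
tcp_rot: [-1.57, 0.0, -1.787]
ft_force: [0.5, -0.6, 1.2]
opening: 0.149
```

Call:
jog_arm:
  series:
    - {"dx":0,"dy":0,"dz":0,"rx":0,"ry":0,"rz":6,"gripper":0.05}
    - {"dx":0,"dy":0,"dz":0,"rx":0,"ry":0,"rz":6,"gripper":0.05}
    - {"dx":0,"dy":0,"dz":0,"rx":0,"ry":0,"rz":6,"gripper":0.05}
    - {"dx":0,"dy":0,"dz":0,"rx":0,"ry":0,"rz":6,"gripper":0.05}
    - {"dx":0,"dy":0,"dz":0,"rx":0,"ry":0,"rz":6,"gripper":0.05}
    - {"dx":0,"dy":0,"dz":0,"rx":0,"ry":0,"rz":6,"gripper":0.05}

```text
t: 37.45
eef_pos: [594.7, 177.6, 84.9]
tcp_rot: [-1.57, 0.001, -1.156]
ft_force: [1.1, 3.0, 1.1]
opening: 0.148
```

Call:
jog_arm:
  series:
    - {"dx":0,"dy":0,"dz":0,"rx":0,"ry":0,"rz":6,"gripper":0.05}
    - {"dx":0,"dy":0,"dz":0,"rx":0,"ry":0,"rz":6,"gripper":0.05}
    - {"dx":0,"dy":0,"dz":0,"rx":0,"ry":0,"rz":6,"gripper":0.05}
    - {"dx":0,"dy":0,"dz":0,"rx":0,"ry":0,"rz":6,"gripper":0.05}
    - {"dx":0,"dy":0,"dz":0,"rx":0,"ry":0,"rz":6,"gripper":0.05}
    - {"dx":0,"dy":0,"dz":0,"rx":0,"ry":0,"rz":6,"gripper":0.05}
    - {"dx":0,"dy":0,"dz":0,"rx":0,"ry":0,"rz":2,"gripper":0.05}
    - {"dx":0,"dy":0,"dz":0,"rx":0,"ry":0,"rz":0,"gripper":0.05}

```text
t: 38.25
eef_pos: [594.5, 177.9, 84.9]
tcp_rot: [-1.57, -0.0, -0.494]
ft_force: [-2.0, 4.3, 1.5]
opening: 0.145
```

Call:
jog_arm:
  series:
    - {"dx":0,"dy":0,"dz":0,"rx":0,"ry":0,"rz":0,"gripper":0.4}
    - {"dx":0,"dy":0,"dz":0,"rx":0,"ry":0,"rz":0,"gripper":0.4}
    - {"dx":0,"dy":0,"dz":0,"rx":0,"ry":0,"rz":0,"gripper":0.4}
    - {"dx":0,"dy":0,"dz":0.03,"rx":0,"ry":0,"rz":0,"gripper":0.4}
    - {"dx":0,"dy":0,"dz":0.035,"rx":0,"ry":0,"rz":0,"gripper":0.4}
    - {"dx":0,"dy":0,"dz":0.035,"rx":0,"ry":0,"rz":0,"gripper":0.4}
    - {"dx":-0.02,"dy":-0.035,"dz":0.03,"rx":0,"ry":0,"rz":0,"gripper":0.4}
    - {"dx":-0.02,"dy":-0.035,"dz":0.02,"rx":0,"ry":0,"rz":0,"gripper":0.4}
    - {"dx":0,"dy":0,"dz":0,"rx":0,"ry":0,"rz":0,"gripper":0.4}
    - {"dx":0,"dy":0,"dz":0,"rx":0,"ry":0,"rz":0,"gripper":0.4}

```text
t: 39.25
eef_pos: [554.7, 106.8, 234.9]
tcp_rot: [-1.57, -0.001, -0.497]
ft_force: [0.1, 1.1, 0.0]
opening: 0.402
```

Run:
```python
from tins import *
rep();print(env.state()['tcp_rot'])
C,im=snap('wrist','w25')
crop(im,190,20,260,260,3,'w25a')
C,im=snap('side','d25')
```

```text
t 39.25 pos [554.7 106.8 234.9] along 82.2 lat -2.6 F [0.1 1.1 0. ] Fin 1.1 op 0.402
[-1.56999059e+00 -1.30188571e-03 -4.97169103e-01]
```

View pics/w25a.png

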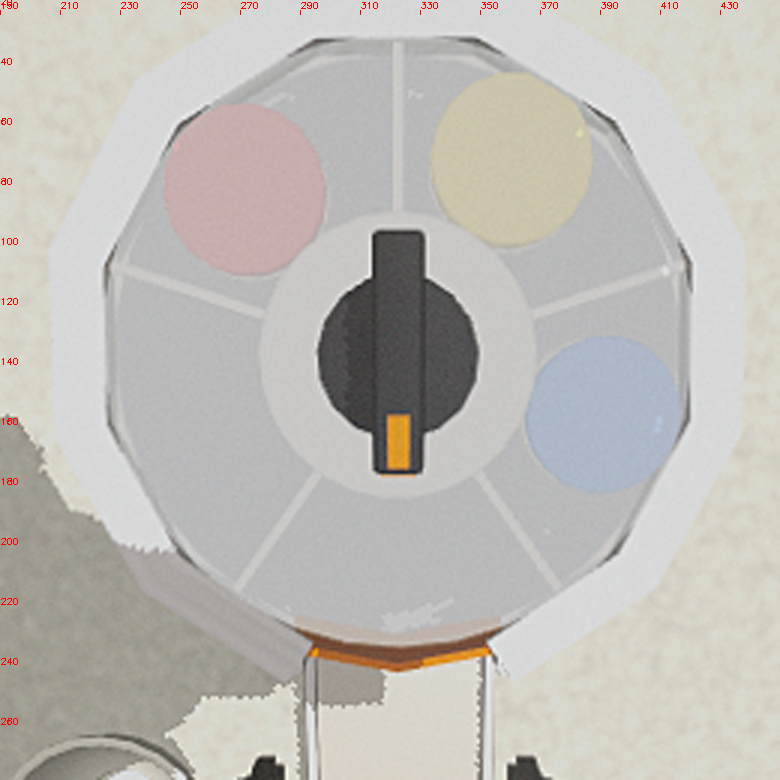

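View pics/d25.png

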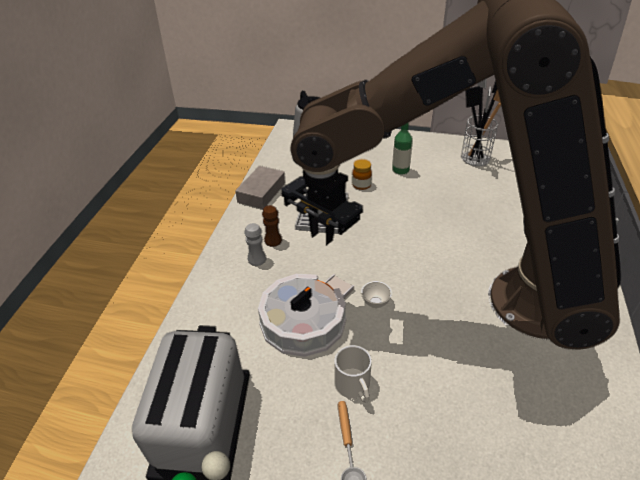

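Run:
```python
from tins import *
C,im=load('wrist','w25')
f=lambda x,y:(190+x/3,20+y/3)
for p in ray(C,[f(245,190),f(511,158),f(604,413)],48): print(p,np.linalg.norm(p[:2]-[594.8,177.5]))
C,im=snap('scene','s25')
crop(im,90,170,380,190,2,'s25a')
```

```text
[577.8523159  243.01566821  48.        ] 67.67220091923446
[652.90376825 212.55141171  48.        ] 67.8575666161948
[644.58821939 131.38629668  48.        ] 67.8626585389628
```

View pics/s25a.png

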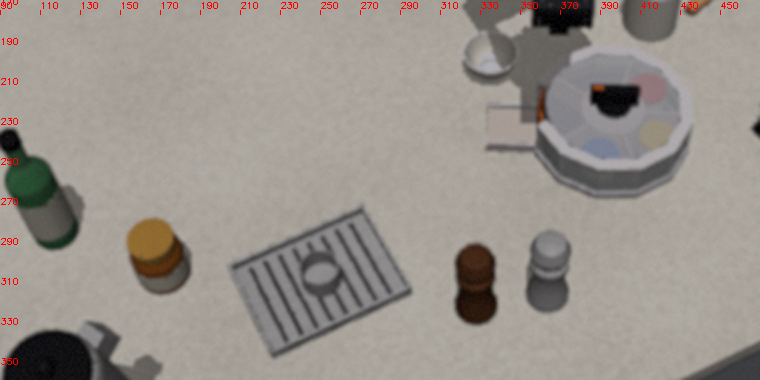

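```bash
python3 -c "
from cell import env
print(env.state()['t'],env.job_done())"
```

```text
the job is handed in; nothing more can be done
39.4 None
```

I put the emptied tin in the washing-up tray and loaded the red, yellow and blue tins into three bays. I then turned the shutter into the gate and handed in at 39.4 s. The green tin was absent from this run.

**Last checks:**
- **Tins:** all three stand about 68 mm from the drum's axis, against the limit of 78 mm.
- **Shutter:** the orange shutter sits centred in the gate in the overhead view.
- **Empty tin and bystanders:** the empty tin is in the tray, and the other things look undisturbed.
- **Gripper:** it was clear of everything when I handed in.

**Checks that disagreed:**
- **Camera positions:** the side camera placed tins and tray corners about 10 to 20 mm away from where the scene and wrist cameras put them. I worked from the wrist camera.
- **Turntable angle:** it first rested about 4° off the sill direction, more than the stated 0.05 rad. Turning 2° further on each of the last two clicks reduced this, and the final view looks aligned.
- **First knob turn:** this ran slightly off the axis, with about 17 N of side force each way. I corrected the axis estimate for the later turns.

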